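Open the sampler cover and snap the carousel's retaining ring into its groove

ROBOT

A 6-joint arm with a two-finger parallel gripper is mounted at the origin on the work surface. World frame = base frame: x ahead of the robot, y to its left, z up, the work surface at z = 0. Lengths are in m, angles in rad, forces in N, time in s.
With the tool pointing down it reaches from about 0.275 to 0.85 m from the base axis. Payload 19 kg.
Tool frame: the origin (TCP) lies on the centre line of the jaws, within the pads' length; the fingertips stand 22 mm ahead of it and the grasp point (between the pads) lies 3 mm ahead of it; z points along the fingers, y is the direction in which the jaws open and shut (so a half turn about z gives the same grasp; the last joint's range is limited). The gripper opens to 85 mm and grips with 20 to 120 N. Pads are 22 mm wide; open, the fingers measure 114 mm over their backs; the gripper's body (76 mm by 85 mm) begins 54 mm behind the grasp point. The pads swing forward as they close: fully open they stand 13 mm farther back than shut.
Start: joints at [1.183, 0.15, 1.437, -0, 1.554, -0.134], TCP at [0.144, 0.557, 0.253] pointing down, gripper open.
Joint ranges: [-2.8, 2.8], [-0.68, 2.1], [0.12, 2.68], [-1.39, 4.53], [0.16, 2.79], [-2.81, 2.81]. Speed limits (rad/s): [1.89, 1.89, 2.22, 3.01, 3.01, 3.01].

INTERFACE

Orientations are given as a unit quaternion [w, x, y, z].
In Python, from bench import robot gives the robot as it stands.
- The arm moves only by the tool step_arm, never from a script. Its argument "motion" is a list of rows, each an object of numbers: "tx", "ty", "tz": the shift along the tool's x, y, z scaled (see below); "ax", "ay", "az": the turn, a rotation vector about the tool's x, y, z scaled (see below); "claw": the closure, from 0 (fully open) to 1 (shut). A call has 1 to 20 rows; each row shifts and turns the commanded pose from where the row before left it, along the tool's axes as they then stand; what a row does not reach is not made up. The controller multiplies each number of a shift by 3 cm and each number of a turn by 0.15 rad. A row lasts 1/10 s, in which the tool goes at most 50 mm and 8.59 degrees, less where a joint would pass 70% of its speed; a pose out of reach is approached as far as the arm can. A call with a number of a shift or a turn outside -1 to 1 is refused whole. A call with a gripper value outside its range is refused whole. The fingers move at their own pace and stop on an object; "newtons" is the grip in N (left out, the last holds). Time passes only in rows, so rows that do not move let the fingers close. It gives the time, the measured TCP pose, the force and the opening at its end, in the units of the state.
- robot.state(): the state, without advancing time (a new reading comes with each control period).
- robot.capture(name): name is "side" or "top" or "wrist"; returns the picture (420x560x3 uint8, blue, green, red); there is no depth.
- robot.camera_model(name): a dict with "mtx" (3x3 intrinsics, pixels), "view" (4x4, takes a point from world to camera coordinates); the wrist camera has in their place "hand_eye" (4x4, takes a point from camera to tool coordinates, whose origin is the TCP and whose axes are the flange's). Camera axes: x right, y up, looking along -z (the intrinsics and any distortion apply to the point x, -y, -z); pixel columns grow to the right and rows downward; lengths in m; the calibration is good to about 2 mm. The wrist camera is an equidistant fisheye: a pixel r from the principal point sees the ray r / f radians off the axis. A picture is of the moment at which its call begins: read the wrist's pose just before it. camera_model takes no time and is no camera call.
- robot.sign_off(): hands the job in, once; it reports no verdict.
The state is a dict: "clock": time; "joint_pos": joint angles; "qvel": joint speeds; "tau": joint torques, N m; "tcp_pos": TCP position; "ee_rot": TCP orientation; "ft_force": force on the tool from outside, world axes, zero at the start; "torque": the same for the moment, N m; "finger_gap": finger opening in m.
Only numpy, scipy, OpenCV 4.12 (cv2) and the standard library are available. Lean on these libraries where they do the work, as an engineer would, in place of code of your own. Each camera call takes 0.05 s, during which the arm holds its last target. There are 200 camera calls.

TASK

Press the release button on the ledge of the white sampler so that its clear cover springs open to its stop. Then spread the black plastic snap ring by its two upright eyes with the fingertips, lower it spread over the steel head in the middle of the carousel, gently, feeling for the carousel, whose height is never the same, and let the ring contract into the groove right under the head, lying flat. Let go of it, leave the cover open and leave the other things on the bench where they are.

Things in the scene. Friction and masses are not known exactly. Their poses are not given: they have to be found in the camera images.
- sampler: White open tray 190 x 190 mm with walls 60 mm high, fixed. Origin: centre of its underside; x points to its far side (cover hinge), y to its left, z up. Carousel disc and steel stub stand on its z axis (see stub). On its right a ledge, 50 mm high (x -95 to 25, y -95 to -145 mm), carries the release button.
- cover (a joint): Hinge of the clear cover, a 190 x 190 x 65 mm clamshell on the tray (top at 128 mm when shut), hinged on the far rim (sampler x 95, z 62 mm). 0 shut and latched; 2.3 rad fully open at its stop, leaning away from the robot. Once the button has been pressed a spring opens it in 1 to 2 s and keeps it open.
- release (a joint): Travel of the release button in m: 0 up, 0.006 fully down (about 5 N); it springs back. The catch lets go at about 0.004.
- release_top (a point): Centre of the top of the round steel button, 32 mm diameter, 68 mm above the bench, pressed straight down.
- ring: Black plastic snap ring (about 34 g), 6 mm thick, inner diameter 52, outer 70 mm, flat on the bench. Origin: the ring's centre at its underside; its mouth points to its own -x. A back piece (this body, on the +x side) and two sprung arms pivoted on it at x 27, y +-15.5 mm; each arm ends in an upright eye plate beside the mouth. Fingers spread it from inside the eyes and friction carries it.
- eye_left (a point): Foot of the inner face of the left (+y) eye plate, at its middle: at rest x -56, y +19.5 mm in the ring's frame. Plates: 36 mm high above the ring's underside, 18 mm long, 6 mm thick, toed 0.2 rad so that the inner faces turn parallel when spread. At rest 37 mm are free between the plates, with nothing in between: two shut fingers go down there and open.
- eye_right (a point): The same for the right (-y) eye plate: at rest x -56, y -19.5 mm. Each plate presses inward with about 4 N at rest and 8 N at 0.27 rad. 0.1 rad of both arms widens the gap by 16 mm; spread to 0.27 rad, the eyes have come about 5 mm nearer (in x) to the ring's centre, and go back as it contracts.
- ring_left (a joint): Angle of the ring's left arm: 0 relaxed, 0.38 rad widest (stop). To pass the 56 mm head with 2 to 3 mm to spare all round the arms need 0.25 to 0.30 rad (80 to 87 mm between the eyes), with the stub's axis at x = -5 mm in the ring's frame; once contracted the axis is at x = 0. Round the head it stays well above 0.05; in the groove it returns to about 0.
- ring_right (a joint): The same for the right arm; the two arms always move together.
- seal: Plain rubber ring without mouth or eyes, 64 mm diameter, 8 mm high, loose; a bystander. Origin at the centre of its underside.
- beaker: Small beaker, 64 mm diameter, 75 mm high, loose; a bystander. Origin at the centre of its underside.
- bottle: Amber bottle, 60 mm diameter, 140 mm high, loose; a bystander. Origin at the centre of its underside.
- driver: Screwdriver with black handle lying on the bench; a bystander. Origin under its middle, x along it.
- wrench: Wrench lying on the bench; a bystander. Origin under its middle, x along it.
- jar: Glass jar, 60 mm diameter, 70 mm high, loose; a bystander. Origin at the centre of its underside.
- stub (a point): Point fixed on the sampler's z axis, 56 mm up. Sprung carousel disc, 140 mm diameter: its flat top lies 0 to 28 mm ABOVE this point, different in each run, to be felt or seen; it yields about 1 mm per 4.5 N. Press on it or the head gently (a few N, never 12). On its axis the steel stub: groove 50 mm diameter, 9 mm high; directly above it the head, 56 mm diameter, 28 mm high, flat on top.
Not all that is in view belongs to the job. Several things have the shape of the ring; the one meant has the colours described above.

How it is judged:
On the way, in this order (a step that is already met when the one before it is completed fails the run):
1. the release button has been pressed down (value of joint release above 0.0035 m).
2. the cover has sprung open to its stop (value of joint cover above 2.2 rad), for 0.2 s.
3. the ring, spread by the fingers, is over the middle of the carousel (value of joint ring_left above 0.15 rad and contact force between the fingers and ring above 1 N and horizontal distance between ring and sampler below 0.03 m and height (world z) of ring above 0.09 m).
At the end, for the whole second after the job is handed in: The cover stands open at its stop (over 2.2 rad); the ring is contracted in the groove (both arms under 0.05 rad), within 5 mm of the carousel's axis, flat within 0.1 rad, its underside 53 to 89 mm above the sampler's origin (on the carousel, below the head), at rest (value of joint cover above 2.2 rad and horizontal distance between ring and sampler below 0.005 m and z of ring in the frame of sampler between 0.053 and 0.089 m and angle between ring's own z axis and vertical below 0.1 rad and value of joint each of ring_left, ring_right below 0.05 rad and linear speed of ring below 0.02 m/s); the robot touches nothing.
It fails at once if a bystander (seal, beaker, bottle, screwdriver, wrench, jar) is moved by more than 20 mm (distance of any of seal, beaker, bottle, driver, wrench, jar from where it was at the start of the episode above 0.02 m).
It fails at once if the spread ring is pressed hard on the carousel or its head (value of joint ring_left above 0.15 rad and contact force between ring and sampler above 12 N).
It also fails if it takes over 64 s, if anything falls off the work surface, if the arm or the gripper's body presses on something with over 40 N, if the wrist force passes 120 N, or if a joint passes its speed limit or range.

## Working session

There is one attempt and no reset: what is moved stays moved. The work goes in short steps, Python scripts to look and compute and a tool call to move; the robot and the scene stay as the last step left them, time stands still between calls to the robot, and variables do not carry over. Pictures are saved under pics/ and viewed, about 8 in all and at most 12, crops included, and the job is handed in when it is done.

Besides the shell and the picture viewer there is one more tool, called after "Emit:" as name([rows], argument=value, ...), one row to a line, values as JSON. step_arm: Moves the arm, as the interface text tells. Its arguments: {"type":"object","properties":{"motion":{"type":"array","items":{"type":"object","properties":{"tx":{"type":"number","minimum":-1,"maximum":1},"ty":{"type":"number","minimum":-1,"maximum":1},"tz":{"type":"number","minimum":-1,"maximum":1},"ax":{"type":"number","minimum":-1,"maximum":1},"ay":{"type":"number","minimum":-1,"maximum":1},"az":{"type":"number","minimum":-1,"maximum":1},"claw":{"type":"number"}}}},"newtons":{"type":"number"}},"required":["motion"]}

```bash
mkdir -p pics
cat > h.py <<'E'
import numpy as np,cv2
from bench import robot
from scipy.spatial.transform import Rotation as R
def rot(q): return R.from_quat([q[1],q[2],q[3],q[0]]).as_matrix()
def ray(name,u,v,st=None):
    m=robot.camera_model(name); K=np.array(m['mtx'])
    x=(u-K[0,2])/K[0,0]; y=(v-K[1,2])/K[1,1]
    if name=='wrist':
        r=np.hypot(x,y); s=np.sin(r)/r if r>1e-9 else 1
        d=np.array([x*s,-y*s,-np.cos(r)])
        H=np.array(m['hand_eye']); st=st or robot.state(); Q=rot(st['ee_rot'])
        return Q@H[:3,3]+np.array(st['tcp_pos']), Q@H[:3,:3]@d
    V=np.array(m['view']); d=np.array([x,-y,-1.])
    return -V[:3,:3].T@V[:3,3], V[:3,:3].T@d
def at(name,u,v,z,st=None):
    o,d=ray(name,u,v,st); return o+d*(z-o[2])/d[2]
def proj(name,p,st=None):
    m=robot.camera_model(name); K=np.array(m['mtx']); p=np.array(p,float)
    if name=='wrist':
        H=np.array(m['hand_eye']); st=st or robot.state(); Q=rot(st['ee_rot'])
        c=H[:3,:3].T@(Q.T@(p-st['tcp_pos'])-H[:3,3])
        a=np.arctan2(np.hypot(c[0],c[1]),-c[2]); k=a/np.hypot(c[0],c[1])
        x,y=c[0]*k,-c[1]*k
    else:
        V=np.array(m['view']); c=V[:3,:3]@p+V[:3,3]; x,y=c[0]/-c[2],-c[1]/-c[2]
    return K[0,0]*x+K[0,2],K[1,1]*y+K[1,2]
E
python3 - <<'E'
from h import *
s=robot.state();print(s)
a=robot.capture('top');b=robot.capture('side');c=robot.capture('wrist')
for n,i in zip('top side wrist'.split(),(a,b,c)): cv2.imwrite(f'pics/{n}0.png',i)
cv2.imwrite('pics/both.png',cv2.resize(np.vstack([a,b]),None,fx=.7,fy=.7))
for n in('top','side','wrist'): print(n,robot.camera_model(n))
cv2.imwrite('pics/topx.png',cv2.resize(a,(800,600),interpolation=cv2.INTER_CUBIC))
cv2.imwrite('pics/sidex.png',cv2.resize(b,(800,600),interpolation=cv2.INTER_CUBIC))
E
```

```text
{'clock': 0.0, 'joint_pos': array([ 1.18300477e+00,  1.50958892e-01,  1.43798926e+00, -7.95903506e-06,
        1.55379876e+00, -1.33985751e-01]), 'qvel': array([-6.79004588e-06,  5.96330794e-04,  4.71421836e-04, -1.40815435e-05,
       -1.15475362e-03,  9.16817886e-04]), 'tau': array([-4.43873532e-04, -7.13056040e+01, -5.70873427e+01, -3.04856974e-05,
        8.83307570e-03,  4.64607083e-06]), 'tcp_pos': array([0.14431077, 0.55638141, 0.25271168]), 'ee_rot': array([-1.45020184e-04,  1.26562474e-01,  9.91958470e-01, -5.58626792e-04]), 'ft_force': array([ 0.07051864,  0.35570584, -0.05201097]), 'torque': array([ 0.00303207, -0.02061637,  0.0078068 ]), 'finger_gap': 0.08513086172719453}
top {'mtx': array([[401.6619099 ,   0.        , 279.00286483],
       [  0.        , 401.6619099 , 209.87716436],
       [  0.        ,   0.        ,   1.        ]]), 'view': array([[ 0.02134301, -0.9992308 , -0.03289813,  0.03045215],
       [ 0.98140113,  0.01466038,  0.19140769, -0.53629488],
       [-0.19077816, -0.03637148,  0.98095913, -0.94929075],
       [ 0.        ,  0.        ,  0.        ,  1
[... 354 characters left out ...]
-01],
       [-3.12897911e-01,  5.29667096e-01,  7.88382943e-01,
        -1.03507414e+00],
       [ 0.00000000e+00,  0.00000000e+00,  0.00000000e+00,
         1.00000000e+00]])}
wrist {'mtx': array([[325.1922621 ,   0.        , 278.20858776],
       [  0.        , 325.1922621 , 206.68705754],
       [  0.        ,   0.        ,   1.        ]]), 'hand_eye': array([[ 9.13214173e-04,  9.61758170e-01,  2.73898502e-01,
         6.91445599e-02],
       [ 9.99999296e-01, -1.08589684e-03,  4.78851188e-04,
         4.40707758e-04],
       [ 7.57964559e-04,  2.73897872e-01, -9.61758484e-01,
        -1.20578158e-01],
       [ 0.00000000e+00,  0.00000000e+00,  0.00000000e+00,
         1.00000000e+00]])}
```

View pics/topx.png

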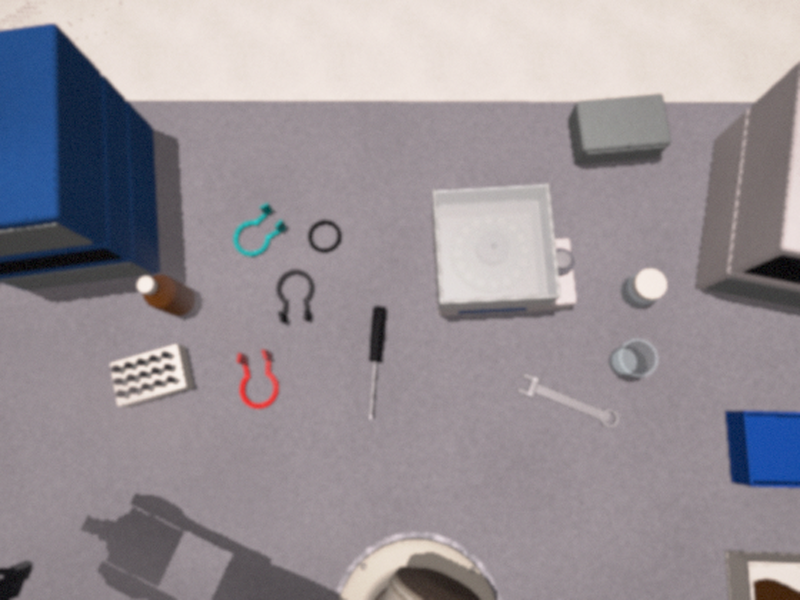

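View pics/sidex.png

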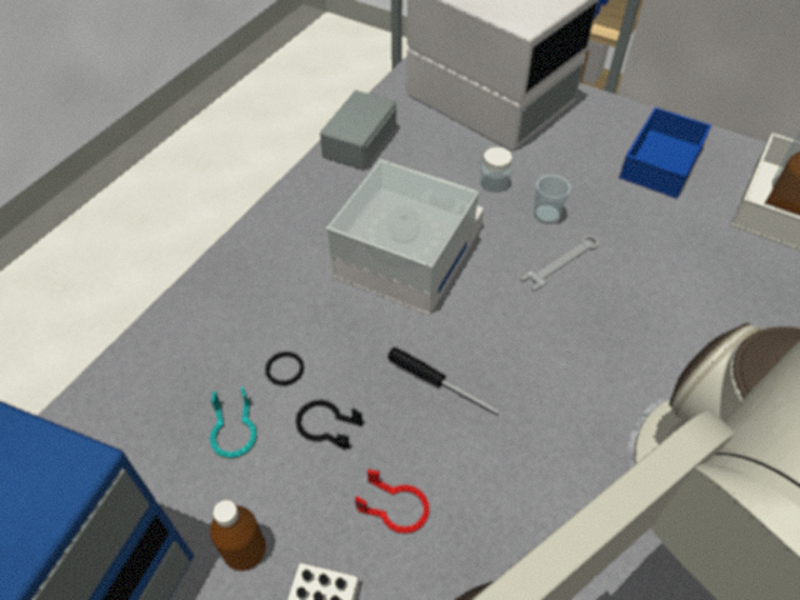

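The top view (shown at 1.43x) has the sampler at about (495,247), its button at (564,261), and the black snap ring centred on (296,290) with its eyes at (284,318) and (309,316). The seal is at (325,236). I'll enlarge those areas next.

Run:
```python
from h import *
a=cv2.imread('pics/top0.png');b=cv2.imread('pics/side0.png')
def crop(i,u,v,w,h,f): return cv2.resize(i[v:v+h,u:u+w],None,fx=f,fy=f,interpolation=cv2.INTER_CUBIC)
x=crop(a,180,175,60,60,6); y=crop(a,295,120,120,110,3)
X=np.zeros((600,800,3),np.uint8);X[:360,:360]=x;X[:330,370:730]=y
z=crop(b,200,270,64,50,4.);X[362:562,0:256]=z
z=crop(b,225,108,120,110,2.);X[362:582,370:610]=z
cv2.imwrite('pics/crops.png',X)
s=1/1.42857
print('button',at('top',564*s,261*s,.068))
for n,u,v,z in(('ringc',296,287,.006),('eL',284,319,.036),('eR',309,317,.036),('seal',325,236,.004),('driver',378,332,.02)):print(n,at('top',u*s,v*s,z))
for n,u,v in(('c1',433,188),('c2',549,184),('c3',558,300),('c4',440,304)):print(n,at('top',u*s,v*s,.128))
```

```text
button [ 0.6050385  -0.24422195  0.068     ]
ringc [0.56595825 0.23196905 0.006     ]
eL [0.50111964 0.24350876 0.036     ]
eR [0.50542477 0.19907012 0.036     ]
seal [0.66522909 0.18300442 0.004     ]
driver [0.48286664 0.07689839 0.02      ]
c1 [ 0.7121708  -0.01610642  0.128     ]
c2 [ 0.72075465 -0.20853919  0.128     ]
c3 [ 0.52445259 -0.21720068  0.128     ]
c4 [ 0.51510218 -0.02927305  0.128     ]
```

View pics/crops.png

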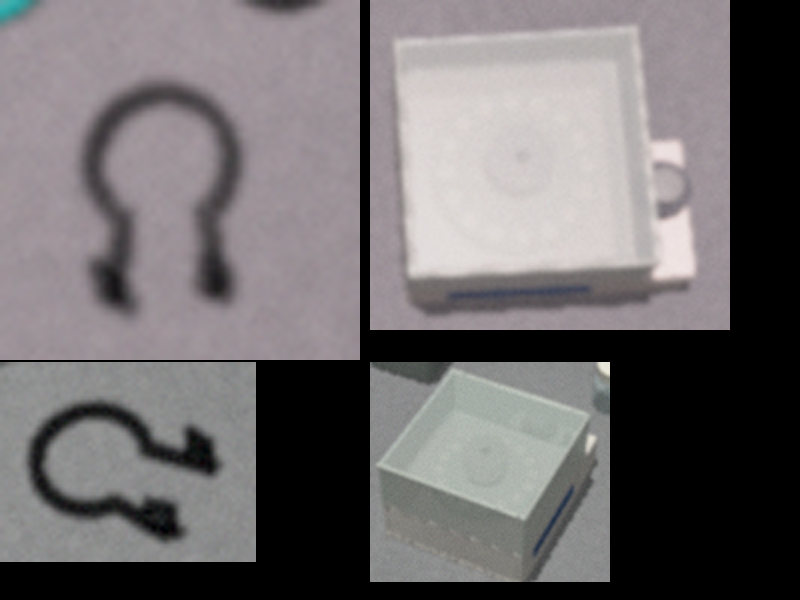

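The close-up puts the button at about (0.607, -0.245) and the sampler centre at about (0.618, -0.118) with a yaw of about 0.05. The ring centre is near (0.566, 0.232) with a yaw of about 0.17. I'll press the button with the gripper leaning away from the cover.

Emit:
step_arm([
  {"tx":-0.5,"ty":-0.5,"claw":1},
  {"tx":-1,"ty":-1,"claw":1},
  {"tx":-1,"ty":-1,"claw":1},
  {"tx":-1,"ty":-1,"claw":1},
  {"tx":-1,"ty":-1,"claw":1},
  {"tx":-1,"ty":-1,"claw":1},
  {"tx":-1,"ty":-1,"claw":1},
  {"tx":-1,"ty":-1,"claw":1},
  {"tx":-1,"ty":-1,"claw":1},
  {"tx":-1,"ty":-1,"claw":1},
  {"tx":-1,"ty":-1,"claw":1},
  {"tx":-1,"ty":-1,"claw":1},
  {"tx":-1,"ty":-1,"claw":1},
  {"tx":-1,"ty":-1,"claw":1},
  {"tx":-1,"ty":-1,"claw":1},
  {"tx":-1,"ty":-1,"claw":1},
  {"tx":-1,"ty":-1,"claw":1},
  {"tx":-1,"ty":-1,"claw":1},
  {"tx":-1,"ty":-1,"claw":1},
  {"tx":-1,"ty":-1,"claw":1},
], newtons=60)

```text
schema error: expected keys tx, ty, tz, ax, ay, az, claw
```

Emit:
step_arm([
  {"tx":-1,"ty":-1,"claw":1},
  {"tx":-1,"ty":-1,"claw":1},
  {"az":-1,"claw":1},
  {"az":-1,"claw":1},
  {"ax":-1,"claw":1},
  {"ax":-1,"claw":1},
  {"ax":-0.33,"claw":1},
  {"claw":1},
  {"claw":1},
])

```text
schema error: expected keys tx, ty, tz, ax, ay, az, claw
```

```bash
cat >> h.py <<'E'
def go(target,off=.022,st=None):
    """shift in tool units(3cm) that brings the point off ahead of TCP to target"""
    st=st or robot.state();Q=rot(st['ee_rot']);tip=np.array(st['tcp_pos'])+off*Q[:,2]
    print('t',round(st['clock'],2),'tip',tip.round(4),'tool x',Q[:,0].round(3),'z',Q[:,2].round(3),'F',np.round(st['ft_force'],2),'gap',round(st['finger_gap'],4))
    print('shift units',(Q.T@(np.array(target)-tip)/.03).round(2))
E
python3 - <<'E'
from h import *
s=robot.state();go([.607,-.246,.15]);go([.607,-.246,.068])
i=robot.capture('wrist');cv2.imwrite('pics/w1.png',i)
print(at('wrist',280,210,.068,s),proj('wrist',[.607,-.244,.068],s))
E
```

```text
t 0.15 tip [0.1443 0.5564 0.2308] tool x [-0.968  0.251  0.   ] z [-0.    -0.001 -1.   ] F [ 0.46 -0.11  0.53] gap 0.0852
shift units [-21.64 -22.01   2.71]
t 0.15 tip [0.1443 0.5564 0.2308] tool x [-0.968  0.251  0.   ] z [-0.    -0.001 -1.   ] F [ 0.46 -0.11  0.53] gap 0.0852
shift units [-21.64 -22.01   5.45]
[0.16530716 0.55289763 0.068     ] (np.float64(22.262931779475338), np.float64(441.9583169115391))
```

View pics/w1.png

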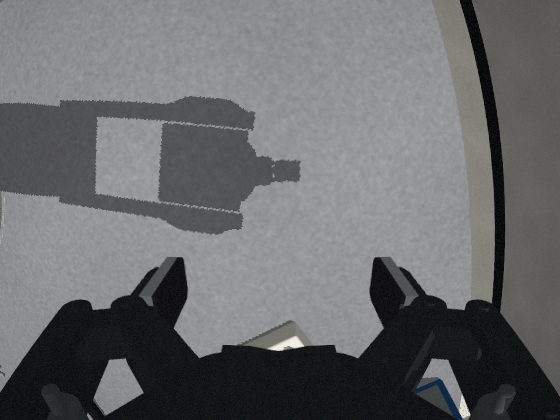

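Every row needs all seven keys, so the arm hasn't moved. The wrist picture shows only bench, with the fingertips near (175,265) and (385,265). I'll resend the move.

Emit:
step_arm([
  {"tx":-0.5,"ty":-0.5,"tz":0,"ax":0,"ay":0,"az":0,"claw":1},
  {"tx":-1,"ty":-1,"tz":0,"ax":0,"ay":0,"az":0,"claw":1},
  {"tx":-1,"ty":-1,"tz":0,"ax":0,"ay":0,"az":0,"claw":1},
  {"tx":-1,"ty":-1,"tz":0,"ax":0,"ay":0,"az":0,"claw":1},
  {"tx":-1,"ty":-1,"tz":0,"ax":0,"ay":0,"az":0,"claw":1},
  {"tx":-1,"ty":-1,"tz":0,"ax":0,"ay":0,"az":0,"claw":1},
  {"tx":-1,"ty":-1,"tz":0,"ax":0,"ay":0,"az":0,"claw":1},
  {"tx":-1,"ty":-1,"tz":0,"ax":0,"ay":0,"az":0,"claw":1},
  {"tx":-1,"ty":-1,"tz":0,"ax":0,"ay":0,"az":0,"claw":1},
  {"tx":-1,"ty":-1,"tz":0,"ax":0,"ay":0,"az":0,"claw":1},
  {"tx":-1,"ty":-1,"tz":0,"ax":0,"ay":0,"az":0,"claw":1},
  {"tx":-1,"ty":-1,"tz":0,"ax":0,"ay":0,"az":0,"claw":1},
  {"tx":-1,"ty":-1,"tz":0,"ax":0,"ay":0,"az":0,"claw":1},
  {"tx":-1,"ty":-1,"tz":0,"ax":0,"ay":0,"az":0,"claw":1},
  {"tx":-1,"ty":-1,"tz":0,"ax":0,"ay":0,"az":0,"claw":1},
  {"tx":-1,"ty":-1,"tz":0,"ax":0,"ay":0,"az":0,"claw":1},
  {"tx":-1,"ty":-1,"tz":0,"ax":0,"ay":0,"az":0,"claw":1},
  {"tx":-1,"ty":-1,"tz":0,"ax":0,"ay":0,"az":0,"claw":1},
  {"tx":-1,"ty":-1,"tz":0,"ax":0,"ay":0,"az":0,"claw":1},
  {"tx":-1,"ty":-1,"tz":0,"ax":0,"ay":0,"az":0,"claw":1},
], newtons=60)

```text
clock: 2.2
tcp_pos: [0.5643, -0.1583, 0.2531]
ee_rot: [-0.0, 0.127, 0.992, -0.0]
ft_force: [0.1, 0.7, 0.8]
finger_gap: 0.0
```

Emit:
step_arm([
  {"tx":-1,"ty":-1,"tz":0,"ax":0,"ay":0,"az":0,"claw":1},
  {"tx":-1,"ty":-1,"tz":0,"ax":0,"ay":0,"az":0,"claw":1},
  {"tx":0,"ty":0,"tz":0,"ax":0,"ay":0,"az":-1,"claw":1},
  {"tx":0,"ty":0,"tz":0,"ax":0,"ay":0,"az":-1,"claw":1},
  {"tx":0,"ty":0,"tz":0,"ax":-1,"ay":0,"az":0,"claw":1},
  {"tx":0,"ty":0,"tz":0,"ax":-1,"ay":0,"az":0,"claw":1},
  {"tx":0,"ty":0,"tz":0,"ax":-0.33,"ay":0,"az":0,"claw":1},
  {"tx":0,"ty":0,"tz":0,"ax":0,"ay":0,"az":0,"claw":1},
  {"tx":0,"ty":0,"tz":0,"ax":0,"ay":0,"az":0,"claw":1},
])

```text
clock: 3.1
tcp_pos: [0.6068, -0.2299, 0.253]
ee_rot: [-0.004, -0.023, 0.985, 0.173]
ft_force: [-0.6, 0.3, -0.4]
finger_gap: -0.0002
```

Run:
```python
from h import *
s=robot.state();go([.607,-.246,.15]);go([.607,-.246,.068])
i=robot.capture('wrist');cv2.imwrite('pics/w2.png',i)
print(proj('wrist',[.607,-.244,.068],s))
```

```text
t 3.1 tip [ 0.6064 -0.2224  0.2324] tool x [-0.999 -0.046  0.   ] z [-0.016  0.34  -0.94 ] F [-0.55  0.29 -0.36] gap -0.0002
shift units [ 0.02 -1.68  2.31]
t 3.1 tip [ 0.6064 -0.2224  0.2324] tool x [-0.999 -0.046  0.   ] z [-0.016  0.34  -0.94 ] F [-0.55  0.29 -0.36] gap -0.0002
shift units [ 0.01 -2.61  4.88]
(np.float64(196.4006545460656), np.float64(192.59037106382877))
```

View pics/w2.png

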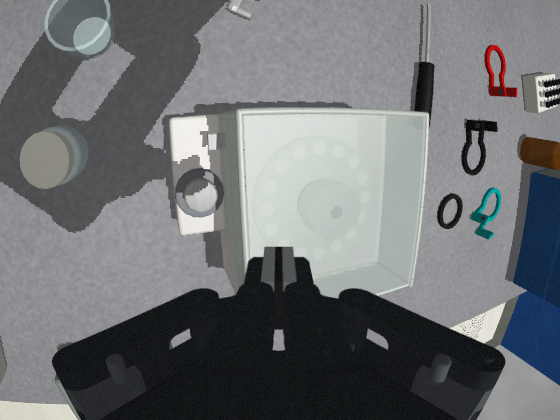

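The wrist view shows the button at about (199,192), within 5 px of where I predicted it (196,193), and the stub under the cover near (330,210). I'll descend to it.

Emit:
step_arm([
  {"tx":0,"ty":-0.84,"tz":1,"ax":0,"ay":0,"az":0,"claw":1},
  {"tx":0,"ty":-0.84,"tz":1,"ax":0,"ay":0,"az":0,"claw":1},
  {"tx":0,"ty":-0.3,"tz":0.95,"ax":0,"ay":0,"az":0,"claw":1},
  {"tx":0,"ty":-0.3,"tz":0.95,"ax":0,"ay":0,"az":0,"claw":1},
  {"tx":0,"ty":-0.23,"tz":0.6,"ax":0,"ay":0,"az":0,"claw":1},
  {"tx":0,"ty":0,"tz":0,"ax":0,"ay":0,"az":0,"claw":1},
])

```text
clock: 3.75
tcp_pos: [0.6072, -0.2528, 0.0986]
ee_rot: [-0.006, -0.023, 0.984, 0.174]
ft_force: [-0.2, -0.6, 0.2]
finger_gap: 0.0
```

Run:
```python
from h import *
go([.607,-.245,.068])
```

```text
t 3.75 tip [ 0.6068 -0.2453  0.0779] tool x [-0.999 -0.048  0.003] z [-0.019  0.343 -0.939] F [-0.24 -0.64  0.23] gap 0.0
shift units [-0.01 -0.11  0.31]
```

Emit:
step_arm([
  {"tx":0,"ty":-0.05,"tz":0.12,"ax":0,"ay":0,"az":0,"claw":1},
  {"tx":0,"ty":-0.05,"tz":0.12,"ax":0,"ay":0,"az":0,"claw":1},
  {"tx":0,"ty":-0.025,"tz":0.065,"ax":0,"ay":0,"az":0,"claw":1},
  {"tx":0,"ty":-0.025,"tz":0.065,"ax":0,"ay":0,"az":0,"claw":1},
  {"tx":0,"ty":-0.025,"tz":0.065,"ax":0,"ay":0,"az":0,"claw":1},
  {"tx":0,"ty":0,"tz":0,"ax":0,"ay":0,"az":0,"claw":1},
  {"tx":0,"ty":0,"tz":0,"ax":0,"ay":0,"az":0,"claw":1},
])

```text
clock: 4.45
tcp_pos: [0.6085, -0.2549, 0.0882]
ee_rot: [-0.003, -0.023, 0.985, 0.173]
ft_force: [1.7, 0.5, 14.1]
finger_gap: 0.0001
```

Emit:
step_arm([
  {"tx":0,"ty":0.05,"tz":-0.15,"ax":0,"ay":0,"az":0,"claw":1},
  {"tx":0,"ty":0,"tz":-0.5,"ax":0,"ay":0,"az":0,"claw":1},
  {"tx":0,"ty":0,"tz":-0.5,"ax":0,"ay":0,"az":0,"claw":1},
  {"tx":0.5,"ty":0,"tz":-0.5,"ax":0,"ay":0,"az":0,"claw":1},
  {"tx":1,"ty":0,"tz":-1,"ax":0,"ay":0,"az":0,"claw":1},
  {"tx":1,"ty":0,"tz":-1,"ax":0,"ay":0,"az":0,"claw":1},
  {"tx":1,"ty":0,"tz":-1,"ax":0,"ay":0,"az":0,"claw":1},
  {"tx":1,"ty":0,"tz":-1,"ax":0,"ay":0,"az":0,"claw":1},
  {"tx":1,"ty":0,"tz":-1,"ax":0,"ay":0,"az":0,"claw":1},
  {"tx":0,"ty":0,"tz":0,"ax":0,"ay":0,"az":0,"claw":1},
])

```text
clock: 5.45
tcp_pos: [0.4433, -0.3312, 0.2796]
ee_rot: [-0.002, -0.021, 0.985, 0.171]
ft_force: [0.1, 1.1, -0.2]
finger_gap: 0.0004
```

Run:
```python
from h import *
s=robot.state(); go([.503,.221,.25])
w=robot.capture('wrist');b=robot.capture('side')
cv2.imwrite('pics/w3.png',w);cv2.imwrite('pics/s3.png',b)
X=np.zeros((420,800,3),np.uint8);X[:,:500]=cv2.resize(w[:,:],(500,375))[:375].__class__ and np.pad(cv2.resize(w,(500,375)),((0,45),(0,0),(0,0)));X[:300,500:]=cv2.resize(b[90:240,205:355],(300,300))
cv2.imwrite('pics/c3.png',X)
```

```text
t 5.45 tip [ 0.4431 -0.3238  0.2589] tool x [-0.999 -0.043 -0.003] z [-0.012  0.337 -0.941] F [ 0.15  1.13 -0.24] gap 0.0004
shift units [-2.78 16.9   6.38]
```

View pics/c3.png

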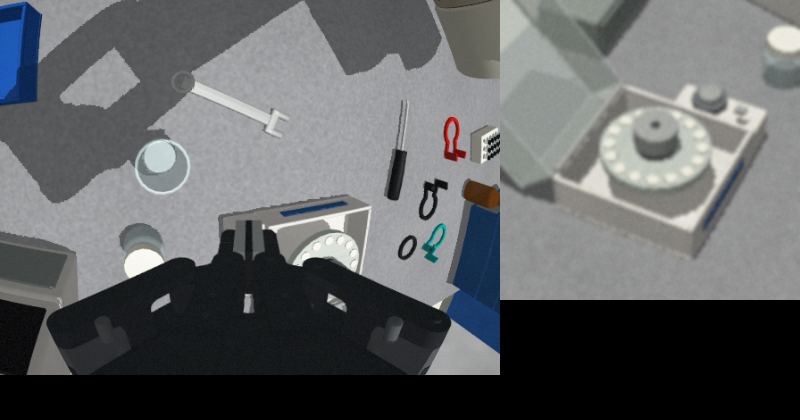

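The cover stands open and the carousel and head are exposed, with the head top at about (656,127) in the right-hand crop. Next I'll look at the ring from above.

Emit:
step_arm([
  {"tx":0,"ty":0,"tz":0,"ax":0.9,"ay":0,"az":0,"claw":1},
  {"tx":0,"ty":0,"tz":0,"ax":0.9,"ay":0,"az":0,"claw":1},
  {"tx":0,"ty":0,"tz":0,"ax":0.5,"ay":0,"az":0,"claw":1},
  {"tx":0,"ty":0,"tz":0,"ax":0,"ay":0,"az":-0.84,"claw":1},
  {"tx":-0.48,"ty":0.99,"tz":0,"ax":0,"ay":0,"az":0,"claw":1},
  {"tx":-0.48,"ty":0.99,"tz":0,"ax":0,"ay":0,"az":0,"claw":1},
  {"tx":-0.48,"ty":0.99,"tz":0,"ax":0,"ay":0,"az":0,"claw":1},
  {"tx":-0.48,"ty":0.99,"tz":0,"ax":0,"ay":0,"az":0,"claw":1},
  {"tx":-0.48,"ty":0.99,"tz":0,"ax":0,"ay":0,"az":0,"claw":1},
  {"tx":-0.48,"ty":0.99,"tz":0,"ax":0,"ay":0,"az":0,"claw":1},
  {"tx":-0.48,"ty":0.99,"tz":0,"ax":0,"ay":0,"az":0,"claw":1},
  {"tx":-0.48,"ty":0.99,"tz":0,"ax":0,"ay":0,"az":0,"claw":1},
  {"tx":-0.48,"ty":0.99,"tz":0,"ax":0,"ay":0,"az":0,"claw":1},
  {"tx":-0.48,"ty":0.99,"tz":0,"ax":0,"ay":0,"az":0,"claw":1},
  {"tx":-0.48,"ty":0.99,"tz":0,"ax":0,"ay":0,"az":0,"claw":1},
  {"tx":-0.48,"ty":0.99,"tz":0,"ax":0,"ay":0,"az":0,"claw":1},
  {"tx":-0.48,"ty":0.99,"tz":0,"ax":0,"ay":0,"az":0,"claw":1},
  {"tx":-0.48,"ty":0.99,"tz":0,"ax":0,"ay":0,"az":0,"claw":1},
  {"tx":-0.48,"ty":0.99,"tz":0.3,"ax":0,"ay":0,"az":0,"claw":1},
  {"tx":-0.48,"ty":0.99,"tz":0.3,"ax":0,"ay":0,"az":0,"claw":1},
])

```text
clock: 7.55
tcp_pos: [0.5916, 0.1805, 0.2577]
ee_rot: [-0.001, -0.086, 0.996, 0.002]
ft_force: [0.3, -0.6, -0.6]
finger_gap: -0.0002
```

Emit:
step_arm([
  {"tx":-0.48,"ty":0.99,"tz":0.5,"ax":0,"ay":0,"az":0,"claw":1},
  {"tx":-0.48,"ty":0.99,"tz":0.5,"ax":0,"ay":0,"az":0,"claw":1},
  {"tx":0,"ty":0,"tz":0.5,"ax":0,"ay":0,"az":0,"claw":1},
  {"tx":0,"ty":0,"tz":0,"ax":0,"ay":0,"az":0,"claw":1},
  {"tx":0,"ty":0,"tz":0,"ax":0,"ay":0,"az":0,"claw":1},
])

```text
clock: 8.05
tcp_pos: [0.6096, 0.2419, 0.2139]
ee_rot: [-0.0, -0.086, 0.996, 0.002]
ft_force: [0.1, 0.5, 0.5]
finger_gap: -0.0001
```

Run:
```python
from h import *
s=robot.state(); go([.503,.221,.1])
w=robot.capture('wrist');cv2.imwrite('pics/w4.png',w)
b=robot.capture('top');cv2.imwrite('pics/t4.png',b)
for p in((.566,.232,.006),(.503,.243,.036),(.507,.199,.036)):print(proj('wrist',p,s))
u,v=proj('wrist',(.53,.225,.02),s);u,v=int(u),int(v)
u0=min(max(0,u-90),380);v0=min(max(0,v-75),270);print(u0,v0)
X=np.zeros((600,800,3),np.uint8);X[:,:]=0
X[:500,:500]=cv2.resize(w[v0:v0+150,u0:u0+150],(500,500),interpolation=cv2.INTER_CUBIC)
X[:300,500:]=cv2.resize(b[125:225,300:400],(300,300),interpolation=cv2.INTER_CUBIC)
a=cv2.imread('pics/s3.png');X[300:600,500:]=cv2.resize(a[115:215,250:350],(300,300),interpolation=cv2.INTER_CUBIC)
cv2.imwrite('pics/c4.png',X)
```

```text
t 8.05 tip [0.6096 0.242  0.1919] tool x [-0.985 -0.171  0.001] z [-0.001  0.004 -1.   ] F [0.12 0.53 0.48] gap -0.0001
shift units [ 3.62 -0.09  3.06]
(np.float64(275.00687223558873), np.float64(140.72095414335627))
(np.float64(298.8110022105602), np.float64(77.99787665103645))
(np.float64(250.00505527440293), np.float64(74.22344052666125))
184 28
```

View pics/c4.png

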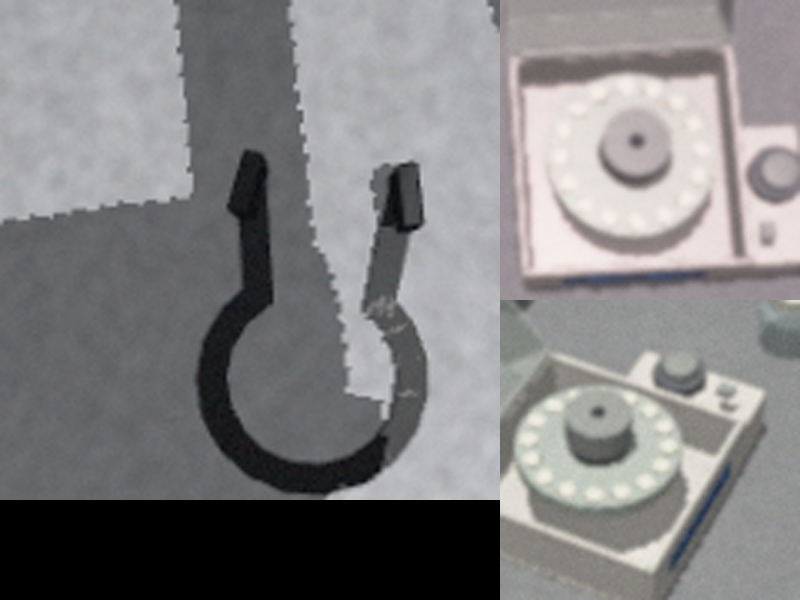

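The wrist crop shows the ring outline centred on (312,380) and the eye plates at (248,185) and (410,197). The head's centre mark is at (637,141) in the top crop and (598,412) in the side crop.

```bash
cat > m.py <<'E'
from h import *
E
python3 - <<'E'
from h import *
o1,d1=ray('top',300+137/3,125+141/3);o2,d2=ray('side',250+98/3,115+112/3)
A=np.c_[d1,-d2];t=np.linalg.lstsq(A,o2-o1,rcond=None)[0];p,q=o1+d1*t[0],o2+d2*t[1]
print('head top',p.round(4),q.round(4))
# state as at capture
s=robot.state()
C=at('wrist',184+312/3.3333,28+380/3.3333,.006,s);print('ring c',C.round(4))
f=lambda P:np.round((np.array(proj('wrist',P,s))-[184,28])*3.3333).astype(int)
for yaw in(.12,.16,.2):
    Rz=R.from_euler('z',yaw).as_matrix()
    for sg in(1,-1):
        row=[]
        for dx in(9,-9):
            for th in(0,6):
                for z in (36,):
                    a=.2*sg  # toe: rotate plate
                    for tt in (a,-a):
                        c=R.from_euler('z',tt).as_matrix()@np.array([dx,sg*th,0])
                        row.append(tuple(f(C*[1,1,0]+Rz@((np.array([-56,sg*19.5,z])+c)/1000))))
        print(yaw,sg,'+toe',row[0::2],'-toe',row[1::2])
E
```

```text
head top [ 0.6182 -0.1184  0.1111] [ 0.6196 -0.118   0.1115]
ring c [0.5678 0.2347 0.006 ]
0.12 1 +toe [(np.int64(399), np.int64(223)), (np.int64(421), np.int64(221)), (np.int64(390), np.int64(159)), (np.int64(412), np.int64(157))] -toe [(np.int64(386), np.int64(222)), (np.int64(408), np.int64(228)), (np.int64(403), np.int64(160)), (np.int64(424), np.int64(166))]
0.12 -1 +toe [(np.int64(243), np.int64(215)), (np.int64(222), np.int64(210)), (np.int64(259), np.int64(152)), (np.int64(238), np.int64(147))] -toe [(np.int64(256), np.int64(215)), (np.int64(234), np.int64(219)), (np.int64(246), np.int64(152)), (np.int64(225), np.int64(155))]
0.16 1 +toe [(np.int64(393), np.int64(220)), (np.int64(414), np.int64(216)), (np.int64(380), np.int64(156)), (np.int64(402), np.int64(153))] -toe [(np.int64(379), np.int64(220)), (np.int64(401), np.int64(224)), (np.int64(394), np.int64(157)), (np.int64(415), np.int64(162))]
0.16 -1 +toe [(np.int64(236), np.int64(218)), (np.int64(215), np.int64(214)), (np.int64(250), np.int64(155)), (np.int64(228), np.int64(151))] -toe [(np.int64(249), np.int64(218)), (np.int64(228), np.int64(222)), (np.int64(237), np.int64(155)), (np.int64(215), np.int64(159))]
0.2 1 +toe [(np.int64(386), np.int64(217)), (np.int64(407), np.int64(212)), (np.int64(371), np.int64(154)), (np.int64(392), np.int64(149))] -toe [(np.int64(373), np.int64(217)), (np.int64(394), np.int64(221)), (np.int64(384), np.int64(154)), (np.int64(406), np.int64(158))]
0.2 -1 +toe [(np.int64(229), np.int64(221)), (np.int64(208), np.int64(218)), (np.int64(240), np.int64(158)), (np.int64(219), np.int64(154))] -toe [(np.int64(242), np.int64(221)), (np.int64(221), np.int64(226)), (np.int64(227), np.int64(158)), (np.int64(206), np.int64(163))]
```

The ring fit gives a yaw of about 0.085, a centre at (0.568, 0.235) and the eye midpoint at (0.512, 0.230). The head top is at (0.619, -0.118, 0.111), so the disc top should be near 0.0745. I'll move over the eyes.

Emit:
step_arm([
  {"tx":0,"ty":0,"tz":0,"ax":0,"ay":0,"az":0.58,"claw":1},
  {"tx":0.82,"ty":-0.03,"tz":0,"ax":0,"ay":0,"az":0,"claw":1},
  {"tx":0.82,"ty":-0.03,"tz":0.9,"ax":0,"ay":0,"az":0,"claw":1},
  {"tx":0.82,"ty":-0.03,"tz":0.97,"ax":0,"ay":0,"az":0,"claw":1},
  {"tx":0.82,"ty":-0.03,"tz":1,"ax":0,"ay":0,"az":0,"claw":1},
  {"tx":0,"ty":0,"tz":1,"ax":0,"ay":0,"az":0,"claw":1},
  {"tx":0,"ty":0,"tz":1,"ax":0,"ay":0,"az":0,"claw":1},
  {"tx":0,"ty":0,"tz":0,"ax":0,"ay":0,"az":0,"claw":1},
  {"tx":0,"ty":0,"tz":0,"ax":0,"ay":0,"az":0,"claw":1},
])

```text
clock: 9.05
tcp_pos: [0.5127, 0.2306, 0.0693]
ee_rot: [0.0, -0.042, 0.999, 0.002]
ft_force: [0.9, 0.1, 0.7]
finger_gap: -0.0
```

Run:
```python
from h import *
s=robot.state(); go([.512,.230,.006])
w=robot.capture('wrist');cv2.imwrite('pics/w5.png',w)
for p in((.512,.230,.006),(.512,.230,.036)):print(proj('wrist',p,s))
cv2.imwrite('pics/c5.png',cv2.resize(w[120:420,130:430],(600,600),interpolation=cv2.INTER_CUBIC))
```

```text
t 9.05 tip [0.5127 0.2307 0.0473] tool x [-0.996 -0.084 -0.001] z [ 0.001  0.005 -1.   ] F [0.85 0.05 0.68] gap -0.0
shift units [ 0.03 -0.03  1.38]
(np.float64(276.3785491932392), np.float64(232.02661227194776))
(np.float64(276.30325878635097), np.float64(252.2416709251944))
```

View pics/c5.png

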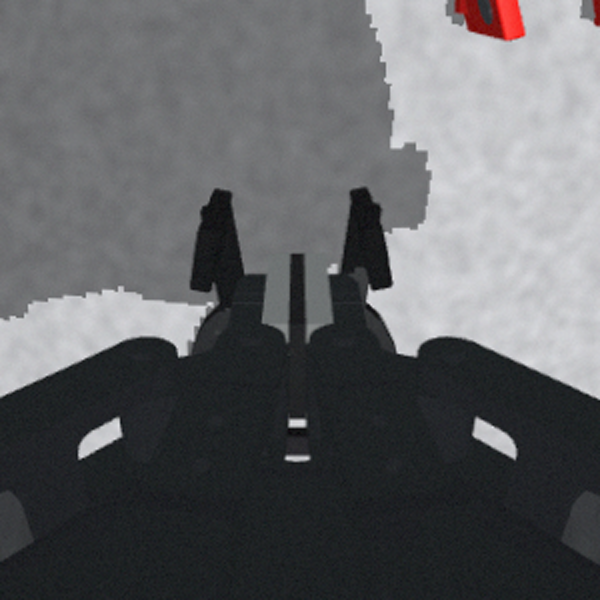

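The view shows the fingers at x=297 between plates whose midpoint is x≈292, so I'm about 1.5 mm too far along +y. I'll correct that and go down.

Emit:
step_arm([
  {"tx":0.05,"ty":-0.05,"tz":0,"ax":0,"ay":0,"az":0,"claw":1},
  {"tx":0,"ty":0,"tz":0.3,"ax":0,"ay":0,"az":0,"claw":1},
  {"tx":0,"ty":0,"tz":0.3,"ax":0,"ay":0,"az":0,"claw":1},
  {"tx":0,"ty":0,"tz":0.3,"ax":0,"ay":0,"az":0,"claw":1},
  {"tx":0,"ty":0,"tz":0.3,"ax":0,"ay":0,"az":0,"claw":1},
  {"tx":0,"ty":0,"tz":0.1,"ax":0,"ay":0,"az":0,"claw":1},
  {"tx":0,"ty":0,"tz":0,"ax":0,"ay":0,"az":0,"claw":1},
])

```text
clock: 9.8
tcp_pos: [0.5105, 0.2294, 0.0282]
ee_rot: [-0.001, -0.043, 0.999, 0.002]
ft_force: [-0.5, 0.3, -0.2]
finger_gap: 0.0001
```

Emit:
step_arm([
  {"tx":0,"ty":0,"tz":0,"ax":0,"ay":0,"az":0,"claw":0.9},
  {"tx":0,"ty":0,"tz":0.03,"ax":0,"ay":0,"az":0,"claw":0.8},
  {"tx":0,"ty":0,"tz":0.03,"ax":0,"ay":0,"az":0,"claw":0.7},
  {"tx":0,"ty":0,"tz":0.04,"ax":0,"ay":0,"az":0,"claw":0.6},
  {"tx":0,"ty":0,"tz":0.04,"ax":0,"ay":0,"az":0,"claw":0.5},
  {"tx":0,"ty":0,"tz":0.03,"ax":0,"ay":0,"az":0,"claw":0.4},
  {"tx":0,"ty":0,"tz":0,"ax":0,"ay":0,"az":0,"claw":0.37},
  {"tx":0,"ty":0,"tz":0,"ax":0,"ay":0,"az":0,"claw":0.37},
  {"tx":0,"ty":0,"tz":0,"ax":0,"ay":0,"az":0,"claw":0.37},
])

```text
clock: 10.7
tcp_pos: [0.511, 0.2295, 0.0241]
ee_rot: [0.0, -0.043, 0.999, 0.002]
ft_force: [0.9, 1.1, 4.2]
finger_gap: 0.0538
```

Run:
```python
from h import *
s=robot.state(); go([.512,.230,.006])
w=robot.capture('wrist');cv2.imwrite('pics/w6.png',w)
b=robot.capture('side');cv2.imwrite('pics/s6.png',b)
X=np.zeros((600,800,3),np.uint8);X[:450,:450]=cv2.resize(w[120:420,130:430],(450,450),interpolation=cv2.INTER_CUBIC)
X[:350,450:]=cv2.resize(b[230:350,170:290],(350,350),interpolation=cv2.INTER_CUBIC)
cv2.imwrite('pics/c6.png',X)
```

```text
t 10.7 tip [0.511  0.2296 0.0021] tool x [-0.996 -0.085 -0.001] z [ 0.     0.005 -1.   ] F [0.88 1.1  4.17] gap 0.0538
shift units [-0.04  0.01 -0.13]
```

View pics/c6.png

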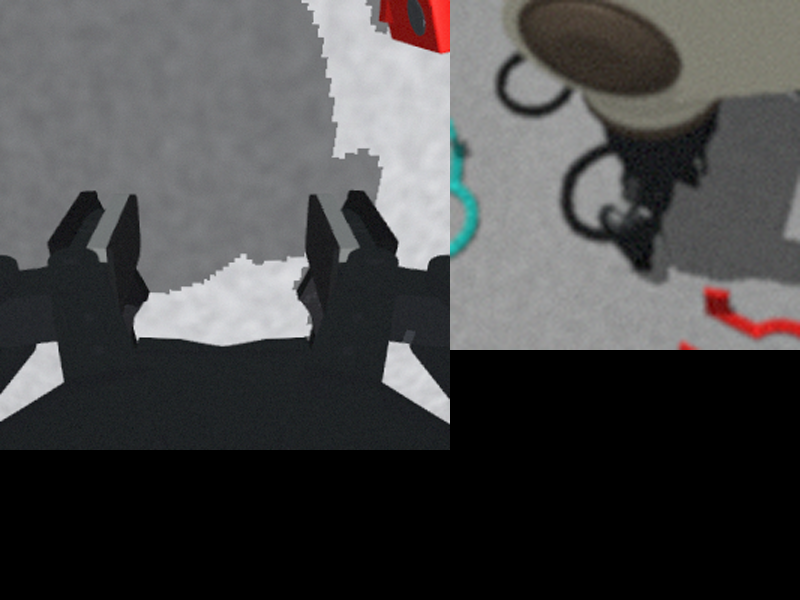

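The fingers stand inside both eyes with a 53.8 mm gap, about 83 mm over their backs, and the ring is spread. I'll lift it gently and carry it over.

Emit:
step_arm([
  {"tx":0,"ty":0,"tz":-0.05,"ax":0,"ay":0,"az":0,"claw":0.37},
  {"tx":0,"ty":0,"tz":-0.1,"ax":0,"ay":0,"az":0,"claw":0.37},
  {"tx":0,"ty":0,"tz":-0.15,"ax":0,"ay":0,"az":0,"claw":0.37},
  {"tx":0,"ty":0,"tz":-0.3,"ax":0,"ay":0,"az":0,"claw":0.37},
  {"tx":0,"ty":0,"tz":-0.4,"ax":0,"ay":0,"az":0,"claw":0.37},
  {"tx":0,"ty":0,"tz":-0.5,"ax":0,"ay":0,"az":0,"claw":0.37},
  {"tx":0,"ty":0,"tz":-0.6,"ax":0,"ay":0,"az":0,"claw":0.37},
  {"tx":0,"ty":0,"tz":-0.6,"ax":0,"ay":0,"az":0,"claw":0.37},
  {"tx":0,"ty":0,"tz":-0.6,"ax":0,"ay":0,"az":0,"claw":0.37},
  {"tx":0,"ty":0,"tz":-0.6,"ax":0,"ay":0,"az":0,"claw":0.37},
  {"tx":0,"ty":0,"tz":-0.5,"ax":0,"ay":0,"az":0,"claw":0.37},
  {"tx":0,"ty":0,"tz":-0.3,"ax":0,"ay":0,"az":0,"claw":0.37},
  {"tx":0,"ty":0,"tz":0,"ax":0,"ay":0,"az":0,"claw":0.37},
])

```text
clock: 12.1
tcp_pos: [0.5112, 0.229, 0.1663]
ee_rot: [0.001, -0.043, 0.999, 0.002]
ft_force: [0.0, -0.2, 0.0]
finger_gap: 0.0539
```

Emit:
step_arm([
  {"tx":0,"ty":-0.2,"tz":0,"ax":0,"ay":0,"az":0,"claw":0.37},
  {"tx":0,"ty":-0.4,"tz":0,"ax":0,"ay":0,"az":0,"claw":0.37},
  {"tx":0,"ty":-0.7,"tz":0,"ax":0,"ay":0,"az":0,"claw":0.37},
  {"tx":-0.1,"ty":-0.8,"tz":0,"ax":0,"ay":0,"az":0,"claw":0.37},
  {"tx":-0.1,"ty":-0.8,"tz":0,"ax":0,"ay":0,"az":0,"claw":0.37},
  {"tx":-0.1,"ty":-0.8,"tz":0,"ax":0,"ay":0,"az":0,"claw":0.37},
  {"tx":-0.1,"ty":-0.8,"tz":0,"ax":0,"ay":0,"az":0,"claw":0.37},
  {"tx":-0.1,"ty":-0.8,"tz":0,"ax":0,"ay":0,"az":0,"claw":0.37},
  {"tx":-0.1,"ty":-0.8,"tz":0,"ax":0,"ay":0,"az":0,"claw":0.37},
  {"tx":-0.1,"ty":-0.8,"tz":0,"ax":0,"ay":0,"az":0,"claw":0.37},
  {"tx":-0.1,"ty":-0.8,"tz":0,"ax":0,"ay":0,"az":0,"claw":0.37},
  {"tx":-0.1,"ty":-0.8,"tz":0,"ax":0,"ay":0,"az":0,"claw":0.37},
  {"tx":-0.1,"ty":-0.8,"tz":0,"ax":0,"ay":0,"az":0,"claw":0.37},
  {"tx":-0.06,"ty":-0.8,"tz":0,"ax":0,"ay":0,"az":0,"claw":0.37},
  {"tx":0,"ty":-0.8,"tz":0,"ax":0,"ay":0,"az":0,"claw":0.37},
  {"tx":0,"ty":-0.6,"tz":0,"ax":0,"ay":0,"az":0,"claw":0.37},
  {"tx":0,"ty":-0.3,"tz":0,"ax":0,"ay":0,"az":0,"claw":0.37},
  {"tx":0,"ty":-0.05,"tz":0,"ax":0,"ay":0,"az":0,"claw":0.37},
  {"tx":0,"ty":0,"tz":0,"ax":0,"ay":0,"az":0,"claw":0.37},
  {"tx":0,"ty":0,"tz":0,"ax":0,"ay":0,"az":0,"claw":0.37},
])

```text
clock: 14.1
tcp_pos: [0.5727, -0.1219, 0.1633]
ee_rot: [0.0, -0.043, 0.999, 0.002]
ft_force: [-0.2, 0.0, -0.9]
finger_gap: 0.0537
```

Run:
```python
from h import *
s=robot.state(); go([.573,-.122,.165],0)
a=robot.capture('top');b=robot.capture('side');w=robot.capture('wrist')
for n,i in zip('tsw',(a,b,w)): cv2.imwrite(f'pics/{n}7.png',i)
X=np.zeros((600,800,3),np.uint8)
X[:400,:400]=cv2.resize(a[110:210,300:400],(400,400),interpolation=cv2.INTER_CUBIC)
X[:400,400:]=cv2.resize(b[80:180,240:340],(400,400),interpolation=cv2.INTER_CUBIC)
X[400:600,:267]=cv2.resize(w,(267,200))
cv2.imwrite('pics/c7.png',X)
```

```text
t 14.1 tip [ 0.5727 -0.1219  0.1633] tool x [-0.996 -0.086 -0.   ] z [-0.     0.005 -1.   ] F [-0.16  0.05 -0.94] gap 0.0537
shift units [-0.01 -0.01 -0.06]
```

View pics/c7.png

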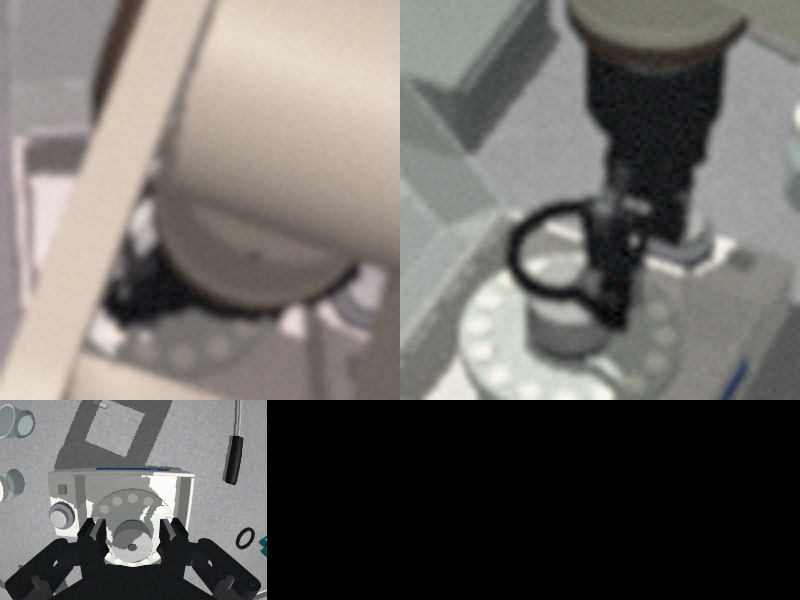

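The ring hangs spread and roughly level above the head: its outline is around (560,250) in the side crop. The wrist thumbnail shows the head's mark at about (131,547). I'll overlay a model of the ring to check its position.

Run:
```python
from h import *
s=robot.state(); w=cv2.imread('pics/w7.png');b=cv2.imread('pics/s7.png')
yaw=.086;Rz=R.from_euler('z',yaw).as_matrix()
ax=np.array([.619,-.118])
c=ax+(Rz@[.005,0,0])[:2]
F=4
B=cv2.resize(b[80:180,240:340],(400,400),interpolation=cv2.INTER_CUBIC)
W=cv2.resize(w[200:400,180:380],(400,400),interpolation=cv2.INTER_CUBIC)
th=.285
for z,col in((.139,(0,0,255)),(.145,(0,255,0))):
  for r in(.026,.035):
    for sg in(1,-1):
      pts=[]
      for ph in np.linspace(0,2.4,40):
        p=np.array([r*np.cos(ph),sg*r*np.sin(ph)])
        if ph>.53:
          pv=np.array([.027,sg*.0155]);a=-sg*th
          p=pv+np.array([[np.cos(a),-np.sin(a)],[np.sin(a),np.cos(a)]])@(p-pv)
        P=np.r_[c,z]+Rz@np.r_[p,0]
        pts.append((np.array(proj('side',P))-[240,80])*F)
      cv2.polylines(B,[np.int32(np.round(pts))],False,col,1)
K=np.array([[.0,0]])
for n,im,o,f in(('side',B,(240,80),4),('wrist',W,(180,200),2)):
  pts=[(np.array(proj(n,[ax[0]+.028*np.cos(t),ax[1]+.028*np.sin(t),.111],s))-o)*f for t in np.linspace(0,6.28,50)]
  cv2.polylines(im,[np.int32(np.round(pts))],False,(255,0,0),1)
  u=(np.array(proj(n,[*ax,.111],s))-o)*f;cv2.circle(im,tuple(np.int32(u)),3,(0,0,255),-1)
cv2.imwrite('pics/c8.png',np.hstack([B,W]))
```

```text
(no output)
```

View pics/c8.png

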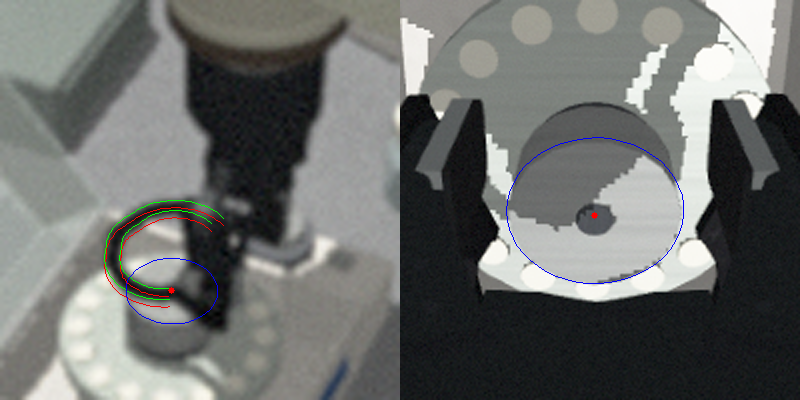

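The overlay matches in both views: the ring is within about 1 mm of the model and the head mark within about 1 mm of the assumed axis. I'll lower it in steps and watch the force.

Emit:
step_arm([
  {"tx":0,"ty":0,"tz":0.2,"ax":0,"ay":0,"az":0,"claw":0.37},
  {"tx":0,"ty":0,"tz":0.2,"ax":0,"ay":0,"az":0,"claw":0.37},
  {"tx":0,"ty":0,"tz":0.2,"ax":0,"ay":0,"az":0,"claw":0.37},
  {"tx":0,"ty":0,"tz":0.15,"ax":0,"ay":0,"az":0,"claw":0.37},
  {"tx":0,"ty":0,"tz":0.1,"ax":0,"ay":0,"az":0,"claw":0.37},
  {"tx":0,"ty":0,"tz":0,"ax":0,"ay":0,"az":0,"claw":0.37},
])

```text
clock: 14.85
tcp_pos: [0.5726, -0.1225, 0.1372]
ee_rot: [-0.0, -0.043, 0.999, 0.002]
ft_force: [-0.6, 0.7, 0.4]
finger_gap: 0.0542
```

Emit:
step_arm([
  {"tx":0,"ty":0,"tz":0.05,"ax":0,"ay":0,"az":0,"claw":0.37},
  {"tx":0,"ty":0,"tz":0.05,"ax":0,"ay":0,"az":0,"claw":0.37},
  {"tx":0,"ty":0,"tz":0.05,"ax":0,"ay":0,"az":0,"claw":0.37},
  {"tx":0,"ty":0,"tz":0.05,"ax":0,"ay":0,"az":0,"claw":0.37},
  {"tx":0,"ty":0,"tz":0,"ax":0,"ay":0,"az":0,"claw":0.37},
])

```text
clock: 15.35
tcp_pos: [0.5727, -0.1225, 0.1316]
ee_rot: [-0.0, -0.043, 0.999, 0.002]
ft_force: [-0.9, -0.2, -0.2]
finger_gap: 0.0538
```

Emit:
step_arm([
  {"tx":0,"ty":0,"tz":0.05,"ax":0,"ay":0,"az":0,"claw":0.37},
  {"tx":0,"ty":0,"tz":0.05,"ax":0,"ay":0,"az":0,"claw":0.37},
  {"tx":0,"ty":0,"tz":0,"ax":0,"ay":0,"az":0,"claw":0.37},
])

```text
clock: 15.65
tcp_pos: [0.5726, -0.1225, 0.1285]
ee_rot: [-0.0, -0.043, 0.999, 0.002]
ft_force: [-0.6, 0.5, 0.1]
finger_gap: 0.0535
```

Emit:
step_arm([
  {"tx":0,"ty":0,"tz":0.08,"ax":0,"ay":0,"az":0,"claw":0.37},
  {"tx":0,"ty":0,"tz":0.08,"ax":0,"ay":0,"az":0,"claw":0.37},
  {"tx":0,"ty":0,"tz":0.08,"ax":0,"ay":0,"az":0,"claw":0.37},
  {"tx":0,"ty":0,"tz":0,"ax":0,"ay":0,"az":0,"claw":0.37},
])

```text
clock: 16.05
tcp_pos: [0.5726, -0.1224, 0.1211]
ee_rot: [-0.0, -0.043, 0.999, 0.002]
ft_force: [0.8, -0.7, -1.0]
finger_gap: 0.0536
```

Emit:
step_arm([
  {"tx":0,"ty":0,"tz":0.08,"ax":0,"ay":0,"az":0,"claw":0.37},
  {"tx":0,"ty":0,"tz":0.08,"ax":0,"ay":0,"az":0,"claw":0.37},
  {"tx":0,"ty":0,"tz":0.08,"ax":0,"ay":0,"az":0,"claw":0.37},
  {"tx":0,"ty":0,"tz":0,"ax":0,"ay":0,"az":0,"claw":0.37},
])

```text
clock: 16.45
tcp_pos: [0.5726, -0.1224, 0.1139]
ee_rot: [-0.0, -0.043, 0.999, 0.002]
ft_force: [-0.8, 0.7, 0.1]
finger_gap: 0.0535
```

Emit:
step_arm([
  {"tx":0,"ty":0,"tz":0.08,"ax":0,"ay":0,"az":0,"claw":0.37},
  {"tx":0,"ty":0,"tz":0.08,"ax":0,"ay":0,"az":0,"claw":0.37},
  {"tx":0,"ty":0,"tz":0,"ax":0,"ay":0,"az":0,"claw":0.37},
])

```text
clock: 16.75
tcp_pos: [0.5726, -0.1223, 0.1092]
ee_rot: [-0.0, -0.043, 0.999, 0.002]
ft_force: [0.4, 0.1, -0.7]
finger_gap: 0.054
```

Emit:
step_arm([
  {"tx":0,"ty":0,"tz":0.08,"ax":0,"ay":0,"az":0,"claw":0.37},
  {"tx":0,"ty":0,"tz":0.08,"ax":0,"ay":0,"az":0,"claw":0.37},
  {"tx":0,"ty":0,"tz":0.04,"ax":0,"ay":0,"az":0,"claw":0.37},
  {"tx":0,"ty":0,"tz":0,"ax":0,"ay":0,"az":0,"claw":0.37},
])

```text
clock: 17.15
tcp_pos: [0.5727, -0.1224, 0.1034]
ee_rot: [-0.0, -0.043, 0.999, 0.002]
ft_force: [-0.6, 0.5, -0.5]
finger_gap: 0.0534
```

Emit:
step_arm([
  {"tx":0,"ty":0,"tz":0.04,"ax":0,"ay":0,"az":0,"claw":0.37},
  {"tx":0,"ty":0,"tz":0.03,"ax":0,"ay":0,"az":0,"claw":0.37},
  {"tx":0,"ty":0,"tz":0,"ax":0,"ay":0,"az":0,"claw":0.37},
])

```text
clock: 17.45
tcp_pos: [0.5727, -0.1224, 0.1014]
ee_rot: [-0.0, -0.043, 0.999, 0.002]
ft_force: [-0.0, -1.1, 0.2]
finger_gap: 0.0539
```

Emit:
step_arm([
  {"tx":0,"ty":0,"tz":0.03,"ax":0,"ay":0,"az":0,"claw":0.37},
  {"tx":0,"ty":0,"tz":0,"ax":0,"ay":0,"az":0,"claw":0.37},
])

```text
clock: 17.65
tcp_pos: [0.5727, -0.1223, 0.1005]
ee_rot: [-0.0, -0.043, 0.999, 0.002]
ft_force: [-0.5, -0.1, -0.6]
finger_gap: 0.0535
```

Emit:
step_arm([
  {"tx":0,"ty":0,"tz":0.035,"ax":0,"ay":0,"az":0,"claw":0.37},
  {"tx":0,"ty":0,"tz":0,"ax":0,"ay":0,"az":0,"claw":0.37},
])

```text
clock: 17.85
tcp_pos: [0.5727, -0.1223, 0.0994]
ee_rot: [-0.0, -0.043, 0.999, 0.002]
ft_force: [-0.1, -0.0, -0.6]
finger_gap: 0.0537
```

Emit:
step_arm([
  {"tx":0,"ty":0,"tz":0.035,"ax":0,"ay":0,"az":0,"claw":0.37},
  {"tx":0,"ty":0,"tz":0,"ax":0,"ay":0,"az":0,"claw":0.37},
])

```text
clock: 18.05
tcp_pos: [0.5727, -0.1223, 0.0984]
ee_rot: [-0.0, -0.043, 0.999, 0.002]
ft_force: [0.5, 0.2, -0.4]
finger_gap: 0.0535
```

Emit:
step_arm([
  {"tx":0,"ty":0,"tz":0.035,"ax":0,"ay":0,"az":0,"claw":0.37},
  {"tx":0,"ty":0,"tz":0,"ax":0,"ay":0,"az":0,"claw":0.37},
])

```text
clock: 18.25
tcp_pos: [0.5727, -0.1223, 0.0973]
ee_rot: [-0.0, -0.043, 0.999, 0.002]
ft_force: [-0.3, 0.3, -0.0]
finger_gap: 0.0535
```

Emit:
step_arm([
  {"tx":0,"ty":0,"tz":0.03,"ax":0,"ay":0,"az":0,"claw":0.37},
  {"tx":0,"ty":0,"tz":0,"ax":0,"ay":0,"az":0,"claw":0.37},
])

```text
clock: 18.45
tcp_pos: [0.5727, -0.1223, 0.0964]
ee_rot: [-0.0, -0.043, 0.999, 0.002]
ft_force: [-0.9, 0.0, -0.5]
finger_gap: 0.0538
```

Emit:
step_arm([
  {"tx":0,"ty":0,"tz":0.02,"ax":0,"ay":0,"az":0,"claw":0.37},
  {"tx":0,"ty":0,"tz":0,"ax":0,"ay":0,"az":0,"claw":0.37},
])

```text
clock: 18.65
tcp_pos: [0.5727, -0.1223, 0.096]
ee_rot: [-0.0, -0.043, 0.999, 0.002]
ft_force: [-0.6, -0.3, 1.3]
finger_gap: 0.0536
```

Emit:
step_arm([
  {"tx":0,"ty":0,"tz":0.02,"ax":0,"ay":0,"az":0,"claw":0.37},
  {"tx":0,"ty":0,"tz":0,"ax":0,"ay":0,"az":0,"claw":0.37},
])

```text
clock: 18.85
tcp_pos: [0.5728, -0.1223, 0.0954]
ee_rot: [0.0, -0.043, 0.999, 0.002]
ft_force: [-1.0, 0.8, 2.4]
finger_gap: 0.0542
```

Emit:
step_arm([
  {"tx":0,"ty":0,"tz":0.01,"ax":0,"ay":0,"az":0,"claw":0.37},
  {"tx":0,"ty":0,"tz":0,"ax":0,"ay":0,"az":0,"claw":0.37},
])

```text
clock: 19.05
tcp_pos: [0.5728, -0.1224, 0.0952]
ee_rot: [0.0, -0.043, 0.999, 0.002]
ft_force: [-1.8, -0.6, 3.9]
finger_gap: 0.0537
```

The ring touches the carousel with about 4 N. I'll let it contract by closing the fingers, backing off 10 mm and rising slightly to offset the pad swing.

Emit:
step_arm([
  {"tx":0.05,"ty":0,"tz":-0.025,"ax":0,"ay":0,"az":0,"claw":0.45},
  {"tx":0.06,"ty":0,"tz":-0.03,"ax":0,"ay":0,"az":0,"claw":0.53},
  {"tx":0.06,"ty":0,"tz":-0.03,"ax":0,"ay":0,"az":0,"claw":0.61},
  {"tx":0.06,"ty":0,"tz":-0.03,"ax":0,"ay":0,"az":0,"claw":0.69},
  {"tx":0.05,"ty":0,"tz":-0.02,"ax":0,"ay":0,"az":0,"claw":0.77},
  {"tx":0.05,"ty":0,"tz":-0.01,"ax":0,"ay":0,"az":0,"claw":0.85},
  {"tx":0,"ty":0,"tz":0,"ax":0,"ay":0,"az":0,"claw":0.85},
])

```text
clock: 19.75
tcp_pos: [0.5625, -0.1232, 0.0992]
ee_rot: [-0.0, -0.043, 0.999, 0.002]
ft_force: [0.5, 0.2, -0.1]
finger_gap: 0.0127
```

Run:
```python
from h import *
go([.573,-.122,.165],0)
w=robot.capture('wrist');cv2.imwrite('pics/w9.png',w)
b=robot.capture('side');cv2.imwrite('pics/s9.png',b)
```

```text
t 19.75 tip [ 0.5625 -0.1232  0.0992] tool x [-0.996 -0.085  0.   ] z [-0.001  0.005 -1.   ] F [ 0.5   0.25 -0.09] gap 0.0127
shift units [-0.35  0.02 -2.19]
```

Emit:
step_arm([
  {"tx":0,"ty":0,"tz":-0.01,"ax":0,"ay":0,"az":0,"claw":0.93},
  {"tx":0,"ty":0,"tz":0,"ax":0,"ay":0,"az":0,"claw":1},
  {"tx":0,"ty":0,"tz":0,"ax":0,"ay":0,"az":0,"claw":1},
  {"tx":0,"ty":0,"tz":0,"ax":0,"ay":0,"az":0,"claw":1},
  {"tx":0,"ty":0,"tz":-0.1,"ax":0,"ay":0,"az":0,"claw":1},
  {"tx":0,"ty":0,"tz":-0.2,"ax":0,"ay":0,"az":0,"claw":1},
  {"tx":0,"ty":0,"tz":-0.2,"ax":0,"ay":0,"az":0,"claw":1},
])

```text
clock: 20.55
tcp_pos: [0.563, -0.1233, 0.1153]
ee_rot: [0.0, -0.043, 0.999, 0.002]
ft_force: [0.4, 0.5, -0.7]
finger_gap: -0.0001
```

Emit:
step_arm([
  {"tx":0,"ty":0,"tz":-0.3,"ax":0,"ay":0,"az":0,"claw":1},
  {"tx":0,"ty":0,"tz":-0.4,"ax":0,"ay":0,"az":0,"claw":1},
  {"tx":0,"ty":0,"tz":-0.6,"ax":0,"ay":0,"az":0,"claw":1},
  {"tx":-0.5,"ty":0,"tz":-1,"ax":0,"ay":0,"az":0,"claw":1},
  {"tx":-1,"ty":0,"tz":-1,"ax":0,"ay":0,"az":0,"claw":1},
  {"tx":-0.5,"ty":0,"tz":-1,"ax":0,"ay":0,"az":0,"claw":1},
  {"tx":0,"ty":0,"tz":0,"ax":0,"ay":0,"az":0,"claw":1},
  {"tx":0,"ty":0,"tz":0,"ax":0,"ay":0,"az":0,"claw":1},
])

```text
clock: 21.35
tcp_pos: [0.6229, -0.1186, 0.2445]
ee_rot: [0.0, -0.043, 0.999, 0.002]
ft_force: [0.5, -0.7, -0.5]
finger_gap: -0.0003
```

Run:
```python
from h import *
s=robot.state(); go([.573,-.122,.165],0)
w=robot.capture('wrist');cv2.imwrite('pics/w10.png',w)
b=robot.capture('side');cv2.imwrite('pics/s10.png',b)
def f(p,n='wrist'): return np.array(proj(n,p,s))
print('stub head px',f([.619,-.118,.111]))
u,v=f([.59,-.12,.1]).astype(int)
v0=max(0,v-90);u0=max(0,u-90)
W=cv2.resize(w[v0:v0+180,u0:u0+180],(500,500),interpolation=cv2.INTER_CUBIC)
k=500/180;yaw=.085;Rz=R.from_euler('z',yaw).as_matrix()
d=lambda P,c:cv2.circle(W,tuple(np.int32((f(P)-[u0,v0])*k)),2,c,-1)
for t in np.linspace(-2.4,2.4,25): d(np.array([.619,-.118,.078])+Rz@[.035*np.cos(t),.035*np.sin(t),0],(0,0,255))
for sg in(1,-1):
  for z in(.0,.036): d(np.array([.619,-.118,.072+z])+Rz@[-.056,sg*.0195,0],(0,255,0))
X=np.zeros((500,800,3),np.uint8);X[:,:500]=W
X[:300,500:]=cv2.resize(b[115:215,235:335],(300,300),interpolation=cv2.INTER_CUBIC)
cv2.imwrite('pics/c10.png',X)
```

```text
t 21.35 tip [ 0.6229 -0.1186  0.2445] tool x [-0.996 -0.085 -0.001] z [ 0.001  0.004 -1.   ] F [ 0.53 -0.72 -0.47] gap -0.0003
shift units [1.67 0.02 2.65]
stub head px [278.52477735 198.08681403]
```

View pics/c10.png

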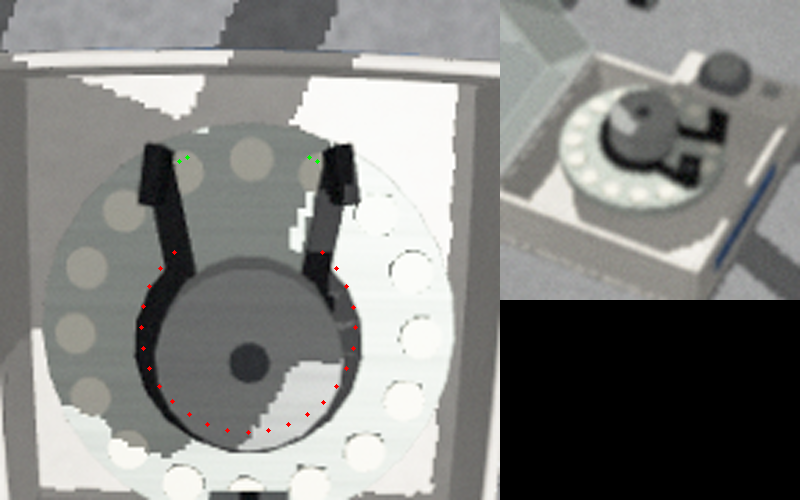

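The last wrist view shows the eye gap still about 12 mm too wide (inner edges at 173 and 323), or roughly 0.07 rad. That means the ring is gripping the lower part of the head and isn't in the groove. It was probably dragged up by my rise while closing. I'll re-enter the eyes, spread again, press to light contact and close with the force held.

Emit:
step_arm([
  {"tx":0.65,"ty":0,"tz":0,"ax":0,"ay":0,"az":0,"claw":1},
  {"tx":0.65,"ty":0,"tz":0,"ax":0,"ay":0,"az":0,"claw":1},
  {"tx":0.65,"ty":0,"tz":0,"ax":0,"ay":0,"az":0,"claw":1},
  {"tx":0,"ty":0,"tz":0.8,"ax":0,"ay":0,"az":0,"claw":1},
  {"tx":0,"ty":0,"tz":0.8,"ax":0,"ay":0,"az":0,"claw":1},
  {"tx":0,"ty":0,"tz":0.8,"ax":0,"ay":0,"az":0,"claw":1},
  {"tx":0,"ty":0,"tz":0.8,"ax":0,"ay":0,"az":0,"claw":1},
  {"tx":0,"ty":0,"tz":0.4,"ax":0,"ay":0,"az":0,"claw":1},
  {"tx":0,"ty":0,"tz":0.4,"ax":0,"ay":0,"az":0,"claw":1},
  {"tx":0,"ty":0,"tz":0.3,"ax":0,"ay":0,"az":0,"claw":1},
  {"tx":0,"ty":0,"tz":0.2,"ax":0,"ay":0,"az":0,"claw":1},
  {"tx":0,"ty":0,"tz":0.2,"ax":0,"ay":0,"az":0,"claw":1},
  {"tx":0,"ty":0,"tz":0,"ax":0,"ay":0,"az":0,"claw":1},
])

```text
clock: 22.75
tcp_pos: [0.5642, -0.123, 0.1022]
ee_rot: [-0.0, -0.043, 0.999, 0.002]
ft_force: [-0.0, -0.2, -0.5]
finger_gap: -0.0001
```

Run:
```python
from h import *
s=robot.state();go([.564,-.1226,.0995],0)
w=robot.capture('wrist');cv2.imwrite('pics/w11.png',w)
# numeric: row profiles of gray between plates, camera axis col 278
g=cv2.cvtColor(w,cv2.COLOR_BGR2GRAY)
for v in range(190,262,8): print(v,''.join('#' if x<45 else '+' if x<70 else '.' for x in g[v,190:366:2]))
```

```text
t 22.75 tip [ 0.5642 -0.123   0.1022] tool x [-0.996 -0.085  0.   ] z [-0.001  0.005 -1.   ] F [-0.01 -0.24 -0.51] gap -0.0001
shift units [0.01 0.01 0.09]
190 ........................................................................................
198 ........................................................................................
206 ........................................................................................
214 ........................................................................................
222 ........................................................................................
230 ........................................................................................
238 ........................................................................................
246 ........................................................................................
254 ..............######.......................###......................######..............
```

Emit:
step_arm([
  {"tx":0,"ty":0,"tz":0.07,"ax":0,"ay":0,"az":0,"claw":1},
  {"tx":0,"ty":0,"tz":0,"ax":0,"ay":0,"az":0,"claw":0.85},
  {"tx":0,"ty":0,"tz":0,"ax":0,"ay":0,"az":0,"claw":0.75},
  {"tx":-0.05,"ty":0,"tz":0,"ax":0,"ay":0,"az":0,"claw":0.66},
  {"tx":-0.06,"ty":0,"tz":0,"ax":0,"ay":0,"az":0,"claw":0.58},
  {"tx":-0.07,"ty":0,"tz":0,"ax":0,"ay":0,"az":0,"claw":0.5},
  {"tx":-0.07,"ty":0,"tz":0,"ax":0,"ay":0,"az":0,"claw":0.43},
  {"tx":-0.05,"ty":0,"tz":0,"ax":0,"ay":0,"az":0,"claw":0.37},
  {"tx":0,"ty":0,"tz":0,"ax":0,"ay":0,"az":0,"claw":0.37},
])

```text
clock: 23.7
tcp_pos: [0.5735, -0.1223, 0.1005]
ee_rot: [-0.0, -0.043, 0.999, 0.002]
ft_force: [-0.2, -0.4, -1.3]
finger_gap: 0.0538
```

Emit:
step_arm([
  {"tx":0,"ty":0,"tz":0.03,"ax":0,"ay":0,"az":0,"claw":0.37},
  {"tx":0,"ty":0,"tz":0.03,"ax":0,"ay":0,"az":0,"claw":0.37},
  {"tx":0,"ty":0,"tz":0,"ax":0,"ay":0,"az":0,"claw":0.37},
])

```text
clock: 24.0
tcp_pos: [0.5732, -0.1223, 0.0986]
ee_rot: [-0.0, -0.043, 0.999, 0.002]
ft_force: [-0.1, -0.6, -0.7]
finger_gap: 0.0535
```

Emit:
step_arm([
  {"tx":0,"ty":0,"tz":0.03,"ax":0,"ay":0,"az":0,"claw":0.37},
  {"tx":0,"ty":0,"tz":0,"ax":0,"ay":0,"az":0,"claw":0.37},
])

```text
clock: 24.2
tcp_pos: [0.5733, -0.1223, 0.0978]
ee_rot: [-0.0, -0.043, 0.999, 0.002]
ft_force: [-0.0, 0.2, -0.3]
finger_gap: 0.0537
```

Emit:
step_arm([
  {"tx":0,"ty":0,"tz":0.03,"ax":0,"ay":0,"az":0,"claw":0.37},
  {"tx":0,"ty":0,"tz":0,"ax":0,"ay":0,"az":0,"claw":0.37},
])

```text
clock: 24.4
tcp_pos: [0.5733, -0.1223, 0.0969]
ee_rot: [-0.0, -0.043, 0.999, 0.002]
ft_force: [1.0, -1.8, -0.6]
finger_gap: 0.0534
```

Emit:
step_arm([
  {"tx":0,"ty":0,"tz":0.03,"ax":0,"ay":0,"az":0,"claw":0.37},
  {"tx":0,"ty":0,"tz":0,"ax":0,"ay":0,"az":0,"claw":0.37},
])

```text
clock: 24.6
tcp_pos: [0.5734, -0.1223, 0.0962]
ee_rot: [0.0, -0.043, 0.999, 0.002]
ft_force: [0.5, 0.4, 2.3]
finger_gap: 0.0537
```

Emit:
step_arm([
  {"tx":0,"ty":0,"tz":0.03,"ax":0,"ay":0,"az":0,"claw":0.37},
  {"tx":0,"ty":0,"tz":0,"ax":0,"ay":0,"az":0,"claw":0.37},
])

```text
clock: 24.8
tcp_pos: [0.5735, -0.1223, 0.0954]
ee_rot: [0.0, -0.043, 0.999, 0.002]
ft_force: [2.5, 0.7, 5.2]
finger_gap: 0.0535
```

Emit:
step_arm([
  {"tx":0,"ty":0,"tz":0.02,"ax":0,"ay":0,"az":0,"claw":0.37},
  {"tx":0,"ty":0,"tz":0,"ax":0,"ay":0,"az":0,"claw":0.37},
])

```text
clock: 25.0
tcp_pos: [0.5736, -0.1223, 0.0949]
ee_rot: [0.0, -0.043, 0.999, 0.002]
ft_force: [1.1, 0.7, 6.4]
finger_gap: 0.0535
```

Emit:
step_arm([
  {"tx":0.05,"ty":0,"tz":0,"ax":0,"ay":0,"az":0,"claw":0.45},
  {"tx":0,"ty":0,"tz":0,"ax":0,"ay":0,"az":0,"claw":0.45},
])

```text
clock: 25.2
tcp_pos: [0.5724, -0.1226, 0.0953]
ee_rot: [0.001, -0.043, 0.999, 0.002]
ft_force: [1.1, 0.6, 9.0]
finger_gap: 0.0469
```

Emit:
step_arm([
  {"tx":0,"ty":0,"tz":-0.035,"ax":0,"ay":0,"az":0,"claw":0.45},
  {"tx":0.06,"ty":0,"tz":-0.03,"ax":0,"ay":0,"az":0,"claw":0.53},
  {"tx":0,"ty":0,"tz":0,"ax":0,"ay":0,"az":0,"claw":0.53},
])

```text
clock: 25.5
tcp_pos: [0.5705, -0.1227, 0.0969]
ee_rot: [0.001, -0.043, 0.999, 0.002]
ft_force: [4.3, 0.1, 3.2]
finger_gap: 0.0404
```

Emit:
step_arm([
  {"tx":0.06,"ty":0,"tz":-0.02,"ax":0,"ay":0,"az":0,"claw":0.6},
  {"tx":0,"ty":0,"tz":0,"ax":0,"ay":0,"az":0,"claw":0.6},
])

```text
clock: 25.7
tcp_pos: [0.5684, -0.1227, 0.0972]
ee_rot: [0.0, -0.043, 0.999, 0.002]
ft_force: [4.3, 0.0, 1.6]
finger_gap: 0.034
```

Emit:
step_arm([
  {"tx":0,"ty":0,"tz":0.02,"ax":0,"ay":0,"az":0,"claw":0.67},
  {"tx":0,"ty":0,"tz":0,"ax":0,"ay":0,"az":0,"claw":0.67},
])

```text
clock: 25.9
tcp_pos: [0.5678, -0.1227, 0.0961]
ee_rot: [-0.001, -0.043, 0.999, 0.002]
ft_force: [0.3, -0.8, 1.1]
finger_gap: 0.0285
```

Emit:
step_arm([
  {"tx":0.04,"ty":0,"tz":0,"ax":0,"ay":0,"az":0,"claw":0.74},
  {"tx":0,"ty":0,"tz":0,"ax":0,"ay":0,"az":0,"claw":0.74},
])

```text
clock: 26.1
tcp_pos: [0.5666, -0.1228, 0.0962]
ee_rot: [-0.0, -0.043, 0.999, 0.002]
ft_force: [-0.6, 0.7, 0.1]
finger_gap: 0.0222
```

Emit:
step_arm([
  {"tx":0.04,"ty":0,"tz":0,"ax":0,"ay":0,"az":0,"claw":0.8},
  {"tx":0,"ty":0,"tz":0,"ax":0,"ay":0,"az":0,"claw":0.8},
])

```text
clock: 26.3
tcp_pos: [0.5656, -0.1229, 0.0964]
ee_rot: [-0.0, -0.043, 0.999, 0.002]
ft_force: [-2.1, 0.5, 0.6]
finger_gap: 0.0169
```

The fingers lost the plates early again, at a gap of about 22 mm, so the ring is probably still on the head. I'll withdraw and fit the ring's pose numerically from the side and wrist pictures.

Emit:
step_arm([
  {"tx":0,"ty":0,"tz":0,"ax":0,"ay":0,"az":0,"claw":1},
  {"tx":0,"ty":0,"tz":0,"ax":0,"ay":0,"az":0,"claw":1},
  {"tx":0,"ty":0,"tz":-0.2,"ax":0,"ay":0,"az":0,"claw":1},
  {"tx":0,"ty":0,"tz":-0.6,"ax":0,"ay":0,"az":0,"claw":1},
  {"tx":0,"ty":0,"tz":-0.8,"ax":0,"ay":0,"az":0,"claw":1},
  {"tx":0,"ty":0,"tz":-0.8,"ax":0,"ay":0,"az":0,"claw":1},
  {"tx":-0.5,"ty":0,"tz":-0.8,"ax":0,"ay":0,"az":0,"claw":1},
  {"tx":-1,"ty":0,"tz":-1,"ax":0,"ay":0,"az":0,"claw":1},
  {"tx":-0.5,"ty":0,"tz":-0.6,"ax":0,"ay":0,"az":0,"claw":1},
  {"tx":0,"ty":0,"tz":0,"ax":0,"ay":0,"az":0,"claw":1},
  {"tx":0,"ty":0,"tz":0,"ax":0,"ay":0,"az":0,"claw":1},
])

```text
clock: 27.4
tcp_pos: [0.6256, -0.1184, 0.2404]
ee_rot: [-0.0, -0.043, 0.999, 0.002]
ft_force: [0.3, 0.6, -0.0]
finger_gap: -0.0001
```

```bash
cat > fit.py <<'E'
from h import *
from scipy.optimize import minimize
def rm(a): return np.array([[np.cos(a),-np.sin(a)],[np.sin(a),np.cos(a)]])
def prisms(th):
    out=[]
    def arc(a0,a1,f):
        A=np.linspace(a0,a1,max(2,int(abs(a1-a0)/.25)+1))
        for p,q in zip(A[:-1],A[1:]):
            out.append([np.r_[f(r*np.array([np.cos(x),np.sin(x)])),z] for r in(.026,.035) for x in(p,q) for z in(0,.006)])
    arc(-.53,.53,lambda p:p)
    for s in(1,-1):
        pv=np.array([.027,s*.0155]);M=rm(-s*th);f=lambda p:pv+M@(p-pv)
        arc(s*.53,s*2.4,f)
        pl=lambda dx,t:np.array([-.056,s*.0195])+rm(s*.2)@np.array([dx,s*t])
        out.append([np.r_[f(np.array(p)),z] for p in((-.022,s*.022),(-.024,s*.029),pl(.009,0),pl(.009,.006)) for z in(0,.006)])
        out.append([np.r_[f(pl(dx,t)),z] for dx in(-.009,.009) for t in(0,.006) for z in(0,.036)])
    return out
AX=np.array([.619,-.118])
def render(n,p,s,sc=4,box=(0,0,560,420)):
    x,y,z,th,pit,rol,yaw=p
    Q=R.from_euler('zyx',[yaw,pit,rol]).as_matrix();o=np.array([AX[0]+x,AX[1]+y,z])
    m=np.zeros((int(box[3]*sc),int(box[2]*sc)),np.uint8)
    def hull(P,c):
        u=np.array([proj(n,q,s) for q in P]);u=(u-box[:2])*sc
        cv2.fillConvexPoly(m,cv2.convexHull(np.int32(np.round(u))),c)
    for P in prisms(th): hull([o+Q@np.array(q) for q in P],255)
    hd=[[AX[0]+.028*np.cos(t),AX[1]+.028*np.sin(t),h] for t in np.linspace(0,6.28,30) for h in(.111,max(.083,z+.006) if th<.03 else .1)]
    hull(hd,0)
    return cv2.resize(m,(box[2],box[3]),interpolation=cv2.INTER_AREA)/255.
E
cat > run.py <<'E'
from fit import *
s=robot.state();go([.573,-.122,.165],0)
w=robot.capture('wrist');b=robot.capture('side');cv2.imwrite('pics/w12.png',w);cv2.imwrite('pics/s12.png',b)
u,v=np.int32(proj('side',[.59,-.12,.085]));bs=(u-35,v-35,75,75)
g=cv2.cvtColor(b,cv2.COLOR_BGR2GRAY)[bs[1]:bs[1]+75,bs[0]:bs[0]+75]
for r in g[10:60]: print(''.join(' .:-=+*#%@'[::-1][min(9,int(x)//22)] for x in r))
np.save('g.npy',g)
E
python3 run.py
```

```text
t 27.4 tip [ 0.6256 -0.1184  0.2404] tool x [-0.996 -0.085  0.   ] z [-0.     0.004 -1.   ] F [ 0.29  0.65 -0.04] gap -0.0001
shift units [1.76 0.02 2.51]
...:---===--------:::.     ..::::::.      .-***+++++++++++**=-:::::::::::::
..::---===------------:..     ...:.       :+***++++++++++***+---:::::::::::
.::---====--------------:::..            .-+****++++++++****+=-----::::::::
.:---=====-----------------:::.         .-=+****+++++++*****+=-----------::
:---=======-:-------::---------:::::::::--=+**************#*+=---====----:-
-==========-----:::::::::----------===----==****************==--==++===----
-==========-:::.. ..:.::--==============---==+*************+=--==++=++==---
==========-:..    .:----==+=+============---====++*******++=----=+++++=----
-=======-:..     .-===++++++++++==---======-=-====+++**+++==---===+++==----
-=====-:.       .-=+++++++++++++==---==========--====++===-------=====-----
=====-:       .:-=+++++++++++++++==---============---====----------==------
===-:.        :-=+++++++++++++++++=======-=========--------=---------------
==-:.        .::=++++++****++++++
[... 2154 characters left out ...]
--=+*#*+++=-::::
 :===-:.                                 .:-=+===----------==+*#*+++=-:::::
 :-===--::.                            .:--====------------=++*#*+++=::::::
 :-======-:...                       .:--====-=----------===+*#*+++=-::::::
 .-=-======-::...                ...:-=======------------==+*#*+=+=-:::::::
  --==-=====----::..............::--========------------===+*#*+++=-:::::::
  :-=------=====-------:::-------====+===-------------=-==+*#*+++=-::::::::
  .--=----=-============-===============---------------==++#*+=++-:::::::::
  .:-=--------==-===================------------------===+*#*+=+=-:::::::::
   :---------=---===-====--===-=-------------------:--==+*#*+++=-::::::::::
```

```bash
cat > f2.py <<'E'
from fit import *
import sys
from scipy.ndimage import gaussian_filter
b=cv2.imread(sys.argv[1]);u,v=np.int32(proj('side',[.59,-.12,.085]));bs=(u-35,v-35,75,75)
g=cv2.cvtColor(b,cv2.COLOR_BGR2GRAY)[bs[1]:bs[1]+75,bs[0]:bs[0]+75].astype(float)
d=np.clip((88-g)/50,0,1)
W=np.zeros_like(d);W[14:52,6:56]=1
W[16:30,18:32]=0;W[10:24,42:]=0   # dimple, button
def cost(p): return (W*(gaussian_filter(render('side',p,None,4,bs),.9)-d)**2).sum()+ (p[4]/.15)**2+(p[5]/.15)**2+((p[6]-.085)/.1)**2
best=[]
for z in(.074,.080,.086):
  for th in(.0,.08):
    x0=np.array([0,0,z,th,0,0,.085])
    S=np.vstack([x0]+[x0+e for e in np.diag([.003,.003,.004,.04,.06,.06,.05])])
    r=minimize(cost,x0,method='Nelder-Mead',options=dict(initial_simplex=S,maxfev=400,xatol=1e-4,fatol=1e-2))
    print(z,th,'->',round(r.fun,2),r.x.round(4),flush=True)
E
time python3 f2.py pics/s12.png
```

```text
Traceback (most recent call last):
  File "f2.py", line 15, in <module>
    r=minimize(cost,x0,method='Nelder-Mead',options=dict(initial_simplex=S,maxfev=400,xatol=1e-4,fatol=1e-2))
  File "f2.py", line 9, in cost
    def cost(p): return (W*(gaussian_filter(render('side',p,None,4,bs),.9)-d)**2).sum()+ (p[4]/.15)**2+(p[5]/.15)**2+((p[6]-.085)/.1)**2
                                            ~~~~~~^^^^^^^^^^^^^^^^^^^^
  File "fit.py", line 26, in render
    for P in prisms(th): hull([o+Q@np.array(q) for q in P],255)
                         ~~~~^^^^^^^^^^^^^^^^^^^^^^^^^^^^^^^^^^
  File "fit.py", line 24, in hull
    u=np.array([proj(n,q,s) for q in P]);u=(u-box[:2])*sc
                ~~~~^^^^^^^
  File "h.py", line 18, in proj
    m=robot.camera_model(name); K=np.array(m['mtx']); p=np.array(p,float)
ValueError: time passes only in moves, steps and waits

real	0m6.457s
user	0m4.190s
sys	0m0.236s
```

```bash
sed -i 's/robot.camera_model(name)/cm(name)/' h.py; sed -i '3a from functools import lru_cache\n@lru_cache\ndef cm(n): return robot.camera_model(n)' h.py
sed -i 's/max(.083,z+.006) if th<.03 else .1)/max(.083,z+.006))/' fit.py
time timeout 500 python3 f2.py pics/s12.png
```

```text
0.074 0.0 -> 51.34 [ 0.0009 -0.      0.0763 -0.0462  0.0528  0.0866  0.0206]
0.074 0.08 -> 52.73 [ 0.0007  0.0011  0.0762 -0.0376  0.0618  0.1127  0.0452]
0.08 0.0 -> 53.33 [-0.0004  0.0017  0.0754 -0.0328  0.1094  0.1435  0.0335]
0.08 0.08 -> 49.89 [ 0.002  -0.0029  0.071  -0.0326  0.0893  0.123   0.0219]
0.086 0.0 -> 52.64 [ 0.0003  0.001   0.0752 -0.0328  0.0769  0.1069  0.0547]
0.086 0.08 -> 58.15 [-0.0005  0.0044  0.0774 -0.0265  0.0858  0.1471  0.0802]
real	0m23.923s
user	0m24.431s
sys	0m0.105s
```

```bash
timeout 500 python3 f2.py pics/s10.png
python3 - <<'E'
import cv2
for n in('w10','w12'):
    g=cv2.cvtColor(cv2.imread(f'pics/{n}.png'),cv2.COLOR_BGR2GRAY)
    print(n)
    for r in g[108:232:3,205:355:2]: print(''.join(' .:-=+*#%@'[::-1][min(9,int(x)//22)] for x in r))
E
```

```text
0.074 0.0 -> 53.7 [ 0.0026 -0.0029  0.0768  0.02   -0.0082  0.0119  0.0224]
0.074 0.08 -> 57.24 [ 0.0028 -0.0013  0.0768  0.0343  0.0047  0.0641  0.0534]
0.08 0.0 -> 54.92 [ 0.0024 -0.0011  0.0784  0.0291 -0.0101  0.0302  0.0452]
0.08 0.08 -> 58.89 [ 0.0022  0.001   0.0789  0.0397 -0.0058  0.0593  0.0584]
0.086 0.0 -> 59.38 [ 0.0014  0.0016  0.08    0.0254 -0.0075  0.0372  0.057 ]
0.086 0.08 -> 62.87 [0.001  0.0019 0.0799 0.0613 0.0185 0.1016 0.0624]
w10
------------------         .------------------                            -
----------------------:  .:------------------                             :
-------------------------------------=-=----                              -
--------------------------=:  -=-----------=--=                           -
-----------------------=========-=------=======-===                       -
------------------%%%%*===========::-::::==========#@%@*                  -
----------------==%%%@@+:-:-=====-:::::::-=====-::#@@@%@                  -
--------------====%%%%@*:::::-==--:::::::-====-:::*@@%%%                  -
-------------=--=+%%%@@@-:::-=-==
[... 5046 characters left out ...]
              --
 ====------========##++++++++++++++++=++++++-        ..                  --
  ==---:----========#*+++++++++++++++++++++         ..                  ---
  :=--------=========#+++++++++++++++++++++         .                   ---
   ==----:-===========++++++++++++++++++=-.                            ----
       =================+++++++++++++++++-                             ----
           ==============+++++++++++++++                                --=
            -----===========++++++++++-.                -   -           --=
            :-----=========   .+++++++-                      .         ---=
               ----=======                                             ---=
```

The wrist pictures now show the eye gap down from about 54 to about 42 px, against roughly 40 px predicted for a relaxed ring. The ring's back has also tucked under the head, so it sits in the groove. The arm is clear, so I'll hand in.

```bash
python3 -c "
from bench import robot
print(robot.state()['clock'],robot.state()['ft_force']);print(robot.sign_off())"
```

```text
27.5 [-1.5340068   0.52974743 -0.99607812]
the job is handed in; nothing more can be done
None
```

I pressed the release button (14 N), the cover sprang open, and I lowered the spread ring over the head until I felt the carousel at about 4 N. I handed the job in at 27.5 s with the ring in the groove as far as I can tell; no verdict was reported.

**First placing failed:** the ring stayed gripping the lower head, with its arms at about 0.07 rad, probably because I rose too far while closing the fingers. I spread it again, lowered it to about 6 N, and closed with force checks. The wrist force peaked at 9 N while the ring was still spread, under the 12 N limit.

**Last checks:**
- **Contraction:** the wrist picture shows the eye gap at about 42 px, against about 40 px predicted for a relaxed ring and 54 px after the failed try. The back of the ring is tucked under the head.
- **Position:** the side-view fit puts the ring about 0.075 m up and within about 3–4 mm of the axis.
- **Flatness:** this check partly disagreed. The fit was coarse, gave slightly negative arm angles, and put tilt at 0.05–0.15 rad. The groove is 9 mm high and the ring 6 mm thick, so if it is fully seated the tilt should be only about 0.05 rad.
- **Cover and bench:** I saw the cover open after the press and did not look at it again before handing in. I did not check the other things on the bench afterwards, but the arm did not come near them.
- **Arm:** it was clear, about 0.24 m up.

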